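# Close the pressure cooker: bayonet lid cammed tight

### The arm

A 6-joint arm with a two-finger parallel gripper is mounted at the origin on a cart in front of the work surface, level with it; the furniture and walls round the work are solid. World frame = base frame: x ahead of the robot, y to its left, z up, the work surface at z = 0. Lengths are in m, angles in rad, forces in N, time in s.
With the tool pointing down it reaches from about 0.35 to 0.85 m from the base axis. Payload 8.1 kg.
Tool frame: the origin (TCP) lies between the finger pads; the fingertips stand 14 mm ahead of it and the grasp point (between the pads) lies 5 mm behind it; z points along the fingers, y is the line along which they close (so a half turn about z gives the same grasp; the last joint's range is limited). The gripper opens to 93 mm and grips with 3 to 60 N. Pads are 15 mm wide; open, the fingers measure 128 mm over their backs; the gripper's body (75 mm by 188 mm) begins 65 mm behind the grasp point.
Start: joints at [-1.219, 0.13, 1.488, -0, 1.523, -0.085], TCP at [0.254, -0.544, 0.233] pointing down, gripper open.
Joint ranges: [-2.96, 2.96], [-0.89, 2.26], [0.02, 2.5], [-1.34, 4.48], [0, 2.73], [-2.66, 2.66]. Speed limits (rad/s): [2.39, 2.39, 2.79, 3.14, 3.14, 3.14].

### API

Orientations are given as a rotation vector (axis times angle).
In Python, from plant import robot gives the robot as it stands.
- The arm moves only by the tool arm_command, never from a script. Its argument "targets" is a list of rows, each an object of numbers: "x", "y", "z": the shift along the world's x, y, z in units of 500 mm (1.0 is 500 mm); "rx", "ry", "rz": the turn, a rotation vector about the world's x, y, z in units of 2 rad (1.0 is 2 rad); "claw": the closure in counts, from 0 (fully open) to 255 (shut). In form: [{"x": .., "y": .., "z": .., "rx": .., "ry": .., "rz": .., "claw": ..}, ...]. A call has 1 to 10 rows; each row is the pose to reach, as a shift and turn from the pose commanded when the call began; what a row does not reach only later rows make up. A row lasts 1/12 s, in which the tool goes at most 41.7 mm and 7.16 degrees, less where a joint would pass 70% of its speed; a pose out of reach is approached as far as the arm can. A call with a number of a shift or a turn outside -1 to 1 is refused whole. A call with a gripper value outside its range is refused whole. The fingers move at their own pace and stop on an object; "squeeze" is the grip in N (left out, the last holds). Time passes only in rows, so rows that repeat a pose let the fingers close. It gives the time, the measured TCP pose, the force, the opening and the grip force at its end, in the units of the state.
- robot.read_state(): the state, without advancing time (a new reading comes with each control period).
- robot.read_camera(name): name is "side" or "top" or "wrist"; returns (picture, depth): 400x640x3 uint8, red, green, blue; 400x640 float32, m along the optical axis (not along the pixel's ray), 0 where there is no reading.
- robot.get_calibration(name): a dict with "intrinsics" (3x3 intrinsics, pixels), "origin" and "orientation" of the camera in the world. Camera axes: x right, y up, looking along -z (the intrinsics and any distortion apply to the point x, -y, -z); pixel columns grow to the right and rows downward; lengths in m; the calibration is good to about 2 mm. A picture is of the moment at which its call begins: read the wrist's pose just before it. get_calibration takes no time and is no camera call; for the wrist camera it gives the pose at the moment of the call.
- robot.close_job(): hands the job in; it is judged then, once.
The state is a dict: "t": time; "q": joint angles; "dq": joint speeds; "joint_torque": joint torques, N m; "tool_pos": TCP position; "orientation": TCP orientation; "force": force on the tool from outside, world axes, zero at the start; "wrist_torque": the same for the moment, N m; "opening": finger opening in m; "gripper_force": force on a finger pad.
Only numpy, scipy, OpenCV 4.12 (cv2) and the standard library are available. Lean on these libraries where they do the work, as an engineer would, in place of code of your own. Each camera call takes 0.05 s, during which the arm holds its last target. There are 200 camera calls.

### The job

The pressure cooker is ready to be closed, but the serving spoon was left lying across its open pot: pick the spoon up and lay it down (do not drop it) flat on the worktop, clear of the cooker. Then set the lid gently on the cooker with its four lugs down in the gaps of the collar and let go of it; with the fingers beside its long handle push it round clockwise, seen from above, without squeezing or forcing the handle, until the lugs have cammed the lid tight on the seal and the handle is fully home over the white mark on the collar. Leave the spice jar, the oil bottle and the pepper mill where they stand.

Things in the scene. Friction and masses are not known exactly. Their poses are not given: they have to be found in the camera images.
- cooker: Compact electric pressure cooker, steel with black collar; heavy, never moves. Origin: centre of its underside, z up, control panel on -x. Jacket radius 112 mm, collar 122 mm; carrying ears on +y and -y reach 140 mm out, tops at z 134 mm. A white bar on the rim at +y: the handle points there when shut. An orange dot 50 deg anticlockwise of it: the handle points there when the lid goes in.
- rim (a point): Centre of the cooker's open mouth, level with the flat rim, 160 mm above its underside, axes as the cooker's. Pot inner radius 87 mm, floor 130 mm below. Collar mouth radius 110 mm, with four aluminium lugs inward to radius 98 mm, tops flush with the rim, undersides ramped down clockwise to a stop. Between them four 48 deg gaps centred 5, 95, 185, 275 deg anticlockwise from +x.
- lid: Steel lid, 0.3 to 0.5 kg, 191 mm wide, right way up on the worktop at the start. Origin: centre of its underside, z up. Four lugs 24 deg wide, at 45, 135, 225, 315 deg from its +x, reach radius 106.5 mm, z 14 to 21 mm. Below z 14 a plug tapers from radius 85 to 68 mm. Seated loose in the gaps its origin is 134 mm above the cooker's, shut 131 mm, lying on top of the lugs 146 mm.
- lid_grip (a point): Point (0, 10, 61) mm in the lid's frame, on the black bar handle near the lid's balance point. The bar runs along the lid's y from -60 to +165 mm, 24 mm wide, z 50 to 70 mm; its posts stand at y -60 to -32 and 41 to 75 mm. Lid top beside the bar: z 33 mm at most (a small vent valve at x 55, y -42: 39 mm).
- handle_end (a point): Point (0, 150, 60) mm in the lid's frame, in the outer end of the bar handle, which is 32 mm wide and z 48 to 72 mm from y 115 to 165 mm. The first 30 deg of the 50 deg turn are free; then the ramps bite and the push needed here grows to 8 to 18 N, and the ramps hold when let go. Over 60 N in all of the fingers on the lid while it turns (both sides of a grip add up) is squeezing or forcing it.
- shut_mark (a point): Point fixed to the cooker, 150 mm from its axis on its +y side and 191 mm above its underside: handle_end is here when the lid is shut. Shut, the lid's axes agree with the cooker's. To drop in, the lid is turned 50 deg anticlockwise from that (12 deg either way also passes; a quarter turn off drops in too but cannot reach the mark).
- spoon: Serving spoon, 276 mm long, 90 g, across the cooker's rim at the start. Origin under the middle of its length, z up, long axis y: bowl 56 mm wide, 13 mm high at y -138 to -61 mm, stem 6 mm wide (z 9 to 19 mm) to y -5 mm, then a round black handle 13 mm thick to y +138 mm, its centre line at z 7 rising to 13 mm. Lying on the worktop its origin is at z 0 to 10 mm.
- seal (a joint): Springy silicone seal ring under the collar's lugs: metres it is pressed down from free. About 0.0015 under the loose lid's weight, about 0.0045 when the lid is cammed tight.
- strip (a point): Fixed point on the bare strip of worktop between the sink and the front edge (world x 0.33 to 0.43 m, y 0 to 0.6 m), always free: room for the spoon laid along world y. Further right (y below -0.14) wall cabinets with handles hang over the back of the worktop: from x 0.63 m, above z 0.57 m; keep the wrist clear of them.
- spice_jar: Spice jar with green lid, 46 mm in diameter, 106 mm high, origin at the centre of its underside; bystander.
- oil_bottle: Small bottle with yellow cap, 64 mm in diameter, 191 mm high, origin at the centre of its underside; bystander.
- pepper_mill: Brown wooden pepper mill, 58 mm in diameter, 170 mm high, origin at the centre of its underside; bystander.

How it is judged:
On the way, in this order (a step that is already met when the one before it is completed fails the run):
1. the spoon lies flat on the worktop, clear of the cooker, let go (height (world z) of spoon between -0.01 and 0.03 m and angle between spoon's own z axis and vertical below 0.35 rad and horizontal distance between spoon and cooker above 0.13 m and linear speed of spoon below 0.05 m/s and contact force between the fingers and spoon below 0.1 N), for 0.2 s.
2. the lid lies level in the cooker with its lugs down in the gaps, let go (z of lid in the frame of cooker between 0.12 and 0.1385 m and horizontal distance between lid and cooker below 0.006 m and angle between lid's own z axis and vertical below 0.05 rad and contact force between the fingers and lid below 0.1 N), for 0.2 s.
3. the handle is home over the mark and the seal is pressed tight (z of lid in the frame of cooker below 0.133 m and horizontal distance between lid and cooker below 0.006 m and angle between lid's own z axis and vertical below 0.05 rad and horizontal distance between handle_end and shut_mark below 0.012 m and value of joint seal above 0.0034 m and linear speed of lid below 0.02 m/s and angular speed of lid below 0.1 rad/s), for 0.2 s.
At the end, for the whole second after the job is handed in: Lid level, centred within 6 mm, handle end within 12 mm of the shut mark, seal pressed down over 3.4 mm, untouched; spoon flat (20 deg) on the worktop, its middle over 130 mm from the cooker's axis; jar, bottle and mill upright within 20 mm of where they stood; all at rest (all of step 3 and height (world z) of spoon between -0.01 and 0.03 m and angle between spoon's own z axis and vertical below 0.35 rad and horizontal distance between spoon and cooker above 0.13 m and linear speed of spoon below 0.02 m/s and distance of each of spice_jar, oil_bottle, pepper_mill from where it was at the start of the episode below 0.02 m and angle between each of spice_jar, oil_bottle, pepper_mill's own z axis and vertical below 0.1 rad).
It fails at once if the jar, the bottle or the mill is shoved or tipped (distance of any of spice_jar, oil_bottle, pepper_mill from where it was at the start of the episode above 0.03 m or angle between any of spice_jar, oil_bottle, pepper_mill's own z axis and vertical above 0.4 rad).
It fails at once if the spoon falls freely instead of being laid down (linear speed of spoon above 1.2 m/s and contact force between the fingers and spoon below 0.05 N).
It fails at once if the lid is dropped instead of being set down (linear speed of lid above 0.75 m/s and contact force between the fingers and lid below 0.05 N).
It fails at once if the handle is squeezed or forced while the lid turns (z of lid in the frame of cooker below 0.14 m and horizontal distance between handle_end and shut_mark below 0.085 m and contact force between the fingers and lid above 60 N).
It also fails if it takes over 72 s, if anything falls off the work surface, if the arm or the gripper's body presses on something with over 40 N, if the wrist force passes 120 N, or if a joint passes its speed limit or range.

## Working session

There is one attempt and no reset: what is moved stays moved. The work goes in short steps, Python scripts to look and compute and a tool call to move; the robot and the scene stay as the last step left them, time stands still between calls to the robot, and variables do not carry over. Pictures are saved under pics/ and viewed, at most 10 in all, crops included, and the job is handed in when it is done.

Besides the shell and the picture viewer there is one more tool, called after "Emit:" in YAML: its name, and indented under it one key for each argument. arm_command: Moves the arm, as the interface text tells. Shifts and turns lie within -1 to 1; 1 stands for 500 mm of shift or 2 rad of turn. Its arguments: {"type":"object","properties":{"targets":{"type":"array","items":{"type":"object","properties":{"x":{"type":"number","minimum":-1,"maximum":1},"y":{"type":"number","minimum":-1,"maximum":1},"z":{"type":"number","minimum":-1,"maximum":1},"rx":{"type":"number","minimum":-1,"maximum":1},"ry":{"type":"number","minimum":-1,"maximum":1},"rz":{"type":"number","minimum":-1,"maximum":1},"claw":{"type":"number"}}}},"squeeze":{"type":"number"}},"required":["targets"]}

```bash
mkdir -p pics; cat > h.py <<'E'
import numpy as np,cv2
from plant import robot
from scipy.spatial.transform import Rotation as R
def rot(o):
    o=np.array(o,float)
    return o if o.shape==(3,3) else (R.from_rotvec(o).as_matrix() if o.size==3 else R.from_quat(o).as_matrix())
def cloud(name):
    c=robot.get_calibration(name); im,d=robot.read_camera(name)
    K=np.array(c["intrinsics"]); v,u=np.mgrid[0:400,0:640]
    p=np.stack([(u-K[0,2])/K[0,0]*d,-(v-K[1,2])/K[1,1]*d,-d],-1)
    P=p@rot(c["orientation"]).T+np.array(c["origin"]); P[d==0]=np.nan
    return im,P
def save(n,im): cv2.imwrite(f"pics/{n}.png",im[:,:,::-1])
E
python3 - <<'E'
from h import *
for n in("top","side"):
    print(robot.get_calibration(n)); im,P=cloud(n); save(n,im); np.save(n+"P.npy",P); np.save(n+"I.npy",im)
s=robot.read_state(); print(s)
E
```

```text
{'intrinsics': array([[414.01034892,   0.        , 311.44059485],
       [  0.        , 414.01034892, 199.88586558],
       [  0.        ,   0.        ,   1.        ]]), 'origin': array([ 0.40072776, -0.13899329,  1.30430292]), 'orientation': array([ 0.1075221 , -0.09090286, -1.59289985])}
{'intrinsics': array([[511.74109453,   0.        , 324.50163916],
       [  0.        , 511.74109453, 201.90670149],
       [  0.        ,   0.        ,   1.        ]]), 'origin': array([ 0.51173265, -1.14110721,  0.88781553]), 'orientation': array([ 0.93771632, -0.02220223, -0.05985784])}
{'t': 0.1, 'q': array([-1.21941436e+00,  1.31092143e-01,  1.48915559e+00, -1.61591041e-05,
        1.52300840e+00, -8.54214022e-02]), 'dq': array([-1.34890409e-04, -2.62909420e-04, -1.86981568e-03, -8.94387337e-04,
        3.07742468e-05, -1.22834502e-03]), 'joint_torque': array([ 8.32001951e-04, -5.61341321e+01, -4.93095195e+01,  7.70145538e-02,
        2.91218469e-02, -4.28016688e-05]), 'tool_pos': array([ 0.25366156, -0.54320318,  0.23169657]), 'orientation': array([-3.06535631e+00, -6.80331894e-01,  3.71386264e-04]), 'force': array([0.61953775, 0.3342048 , 0.29047438]), 'wrist_torque': array([ 0.01721043, -0.01288395,  0.02727669]), 'gripper_force': 0.0, 'opening': 0.09297754066079773}
```

View pics/top.png

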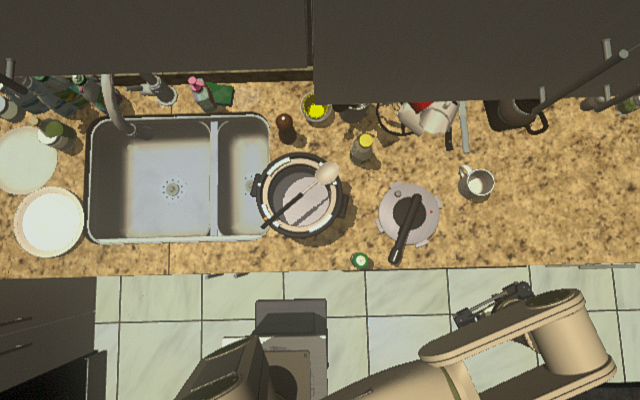

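View pics/side.png

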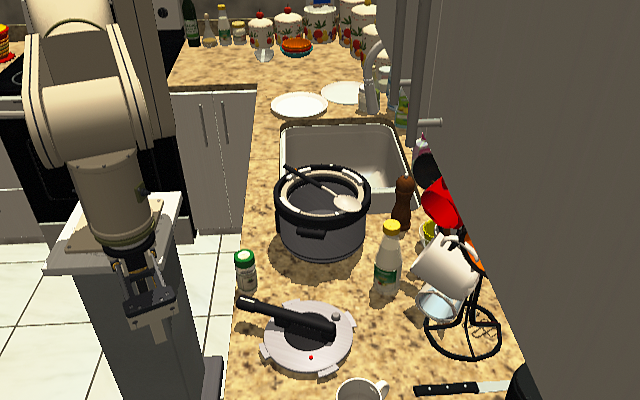

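The top view shows the cooker at about (302,195). The spoon runs from its bowl (327,173) to its handle end (262,227). The lid is at (409,212) with its handle end at (395,258). The jar is at (361,261), the oil bottle at (362,148) and the mill at (285,127).

```bash
python3 - <<'E'
from h import *
P=np.load("topP.npy");im=np.load("topI.npy")
def circ(p):
    A=np.c_[2*p,np.ones(len(p))];s=np.linalg.lstsq(A,(p**2).sum(1),rcond=None)[0];return s[:2],np.sqrt(s[2]+s[:2]@s[:2])
v,u=np.mgrid[0:400,0:640]
z=P[...,2]
for n,(a,b) in dict(cook=(302,195),lid=(409,212),jar=(361,261),oil=(362,148),mill=(285,127)).items(): print(n,P[b,a])
def ring(box,zl,zh):
    m=(u>box[0])&(u<box[2])&(v>box[1])&(v<box[3])&(z>zl)&(z<zh); return m
mc=ring((240,140,360,250),.145,.17); pc=P[mc][:,:2]
c=np.median(pc,0)
for _ in range(20):
    r=np.hypot(*(pc-c).T); a=np.arctan2(*(pc-c).T[::-1])
    # outer edge points per sector
    e=[]
    for k in np.linspace(-np.pi,np.pi,49)[:-1]:
        s=(a>=k)&(a<k+.131)&(r<.126)
        if s.sum()>2: e.append(pc[s][np.argmax(r[s])])
    c,rr=circ(np.array(e))
print("cooker",c,rr,len(e),np.median(P[mc][:,2]))
ml=ring((370,170,450,270),.012,.04); pl=P[ml][:,:2]; c2=(pl.max(0)+pl.min(0))/2
for _ in range(20):
    r=np.hypot(*(pl-c2).T); a=np.arctan2(*(pl-c2).T[::-1]); e=[]
    for k in np.linspace(-np.pi,np.pi,61)[:-1]:
        s=(a>=k)&(a<k+.105)&(r<.0985)
        if s.sum()>2: e.append(pl[s][np.argmax(r[s])])
    e=np.array(e);c2,r2=circ(e)
print("lid",c2,r2)
mh=ring((370,170,450,275),.045,.09); ph=P[mh]; m=ph[:,:2].mean(0); w,V=np.linalg.eigh(np.cov((ph[:,:2]-m).T)); t=(ph[:,:2]-m)@V[:,1]
print("bar mean",m,"dir",V[:,1],np.degrees(np.arctan2(V[1,1],V[0,1])),m+V[:,1]*t.min(),m+V[:,1]*t.max(),np.median(ph[:,2]))
ms=ring((245,150,350,240),.162,.23); ps=P[ms]; m=np.median(ps[:,:2],0);w,V=np.linalg.eigh(np.cov((ps[:,:2]-m).T)); t=(ps[:,:2]-m)@V[:,1]
print("spoon",m,np.degrees(np.arctan2(V[1,1],V[0,1])),m+V[:,1]*t.min(),m+V[:,1]*t.max(),t.min(),t.max())
for q in np.linspace(t.min(),t.max(),12): 
    s=abs(t-q)<.015; print(np.round(np.median(ps[s],0),3),s.sum())
r=np.hypot(P[...,0]-c[0],P[...,1]-c[1]); hs=cv2.cvtColor(im[...],cv2.COLOR_RGB2HSV)
o=(r<.13)&(hs[...,0]<20)&(hs[...,0]>4)&(hs[...,1]>150)&(hs[...,2]>120)&(z>.14)
print("orange",o.sum(),P[o][:, :2].mean(0) if o.any() else 0)
cr=cv2.resize(im[140:275,235:450],None,fx=3.7,fy=3.7,interpolation=cv2.INTER_CUBIC);save("crop",cr)
E
```

```text
cook [ 0.55796088 -0.1031066   0.17553068]
lid [ 0.51351737 -0.41860817  0.06804104]
jar [ 0.37289916 -0.26548687  0.10785297]
oil [ 0.6898179  -0.27496821  0.16038209]
mill [ 0.76138586 -0.05722469  0.14615594]
cooker [ 0.56532877 -0.09406716] 0.12193366694826144 48 0.15740928165827994
lid [ 0.51532341 -0.42721754] 0.09526677709842196
bar mean [ 0.46256917 -0.40225966] dir [-0.91302401  0.40790582] 155.92665087594705 [ 0.56964516 -0.45009731] [ 0.36548245 -0.35888486] 0.06834779450361816
spoon [ 0.59265933 -0.14006437] 129.9711881950372 [ 0.64423866 -0.20159703] [0.46857272 0.0079674 ] -0.08029132473109195 0.19316027138507122
[ 0.639 -0.197  0.168] 66
[ 0.631 -0.183  0.165] 151
[ 0.612 -0.16   0.165] 139
[ 0.6   -0.146  0.169] 76
[ 0.58  -0.126  0.173] 36
[ 0.565 -0.103  0.174] 42
[ 0.55  -0.087  0.174] 59
[ 0.534 -0.067  0.174] 58
[ 0.518 -0.047  0.173] 58
[ 0.502 -0.03   0.172] 67
[ 0.487 -0.008  0.17 ] 63
[0.476 0.006 0.17 ] 27
orange 6 [0.49736029 0.00135402]
```

View pics/crop.png

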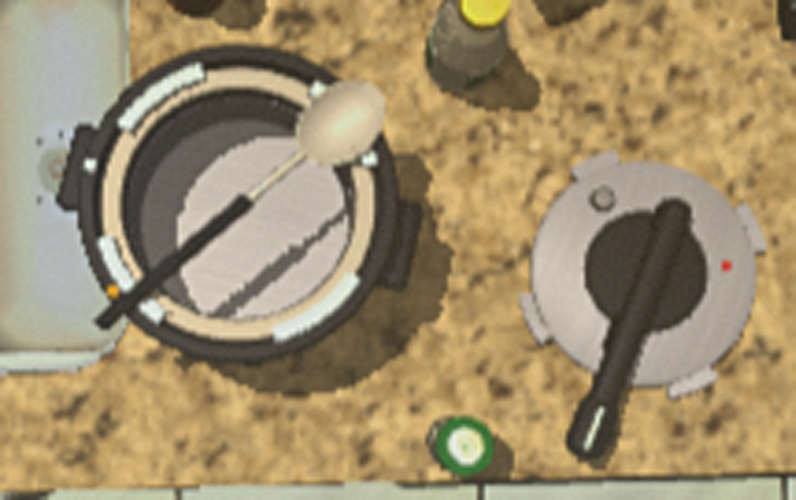

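The crop shows the white bar at (90,163) and the orange dot at (112,290), which puts the cooker's yaw at about -14° with its centre at (0.565,-0.094). The lid handle points along 156°. The spoon's axis lies along 130°. I'll go above the spoon first.

Emit:
arm_command:
  targets:
    - {"z": 0.2,"rz": 0.1,"claw": 0}
    - {"z": 0.2,"rz": 0.2,"claw": 0}
    - {"x": 0.59,"y": 0.91,"z": 0.2,"rz": 0.916,"claw": 0}
    - {"x": 0.59,"y": 0.91,"z": 0.2,"rz": 0.916,"claw": 0}
    - {"x": 0.59,"y": 0.91,"z": 0.2,"rz": 0.916,"claw": 0}
    - {"x": 0.59,"y": 0.91,"z": 0.2,"rz": 0.916,"claw": 0}
    - {"x": 0.59,"y": 0.91,"z": 0.2,"rz": 0.916,"claw": 0}
    - {"x": 0.59,"y": 0.91,"z": 0.2,"rz": 0.916,"claw": 0}
    - {"x": 0.59,"y": 0.91,"z": 0.2,"rz": 0.916,"claw": 0}
    - {"x": 0.59,"y": 0.91,"z": 0.2,"rz": 0.916,"claw": 0}

```text
schema error: expected keys x, y, z, rx, ry, rz, claw
```

Emit:
arm_command:
  targets:
    - {"x": 0,"y": 0,"z": 0.2,"rx": 0,"ry": 0,"rz": 0.1,"claw": 0}
    - {"x": 0,"y": 0,"z": 0.2,"rx": 0,"ry": 0,"rz": 0.2,"claw": 0}
    - {"x": 0.59,"y": 0.91,"z": 0.2,"rx": 0,"ry": 0,"rz": 0.916,"claw": 0}
    - {"x": 0.59,"y": 0.91,"z": 0.2,"rx": 0,"ry": 0,"rz": 0.916,"claw": 0}
    - {"x": 0.59,"y": 0.91,"z": 0.2,"rx": 0,"ry": 0,"rz": 0.916,"claw": 0}
    - {"x": 0.59,"y": 0.91,"z": 0.2,"rx": 0,"ry": 0,"rz": 0.916,"claw": 0}
    - {"x": 0.59,"y": 0.91,"z": 0.2,"rx": 0,"ry": 0,"rz": 0.916,"claw": 0}
    - {"x": 0.59,"y": 0.91,"z": 0.2,"rx": 0,"ry": 0,"rz": 0.916,"claw": 0}
    - {"x": 0.59,"y": 0.91,"z": 0.2,"rx": 0,"ry": 0,"rz": 0.916,"claw": 0}
    - {"x": 0.59,"y": 0.91,"z": 0.2,"rx": 0,"ry": 0,"rz": 0.916,"claw": 0}

```text
t: 0.93
tool_pos: [0.4356, -0.2621, 0.326]
orientation: [-2.082, -2.352, 0.0]
force: [1.2, -0.9, 0.2]
opening: 0.0928
gripper_force: 0.0
```

Emit:
arm_command:
  targets:
    - {"x": 0.21,"y": 0.32,"z": 0,"rx": 0,"ry": 0,"rz": 0.27,"claw": 0}
    - {"x": 0.21,"y": 0.32,"z": 0,"rx": 0,"ry": 0,"rz": 0.27,"claw": 0}
    - {"x": 0.21,"y": 0.32,"z": 0,"rx": 0,"ry": 0,"rz": 0.27,"claw": 0}
    - {"x": 0.21,"y": 0.32,"z": 0,"rx": 0,"ry": 0,"rz": 0.27,"claw": 0}
    - {"x": 0.21,"y": 0.32,"z": 0,"rx": 0,"ry": 0,"rz": 0.27,"claw": 0}
    - {"x": 0.21,"y": 0.32,"z": 0,"rx": 0,"ry": 0,"rz": 0.27,"claw": 0}
    - {"x": 0.21,"y": 0.32,"z": 0,"rx": 0,"ry": 0,"rz": 0.27,"claw": 0}

```text
t: 1.52
tool_pos: [0.5403, -0.1027, 0.3255]
orientation: [-1.383, -2.819, 0.001]
force: [0.2, -0.3, -0.2]
opening: 0.0931
gripper_force: 0.0
```

```bash
cat > w.py <<'E'
from h import *
def st():
    s=robot.read_state(); M=rot(s["orientation"]); y=M[:,1]
    print("t %.2f"%s["t"],"tcp",np.round(s["tool_pos"],4),"yaw_y %.1f"%np.degrees(np.arctan2(y[1],y[0])),"z",np.round(M[:,2],3),"F",np.round(s["force"],1),"open %.4f"%s["opening"],"g %.1f"%s["gripper_force"],"q",np.round(s["q"],2))
E
python3 - <<'E'
from w import *
st(); im,P=cloud("wrist"); save("w1",im)
m=(P[...,2]>.163)&(P[...,2]<.21)&(np.hypot(P[...,0]-.565,P[...,1]+.094)<.16); p=P[m]
d=np.array([-.643,.766]); t=(p[:,:2]-[.556,-.097])@d; n=(p[:,:2]-[.556,-.097])@[.766,.643]
for q in np.arange(-.14,.15,.02):
    s=(abs(t-q)<.01)&(abs(n)<.03)
    if s.sum()>5: print(round(q,2),np.round(np.median(n[s]),4),np.round(np.ptp(n[s]),4),np.round(np.percentile(p[s][:,2],90),4))
E
```

```text
t 1.52 tcp [ 0.5403 -0.1027  0.3255] yaw_y 37.7 z [-0.001  0.    -1.   ] F [ 0.2 -0.3 -0.2] open 0.0931 g 0.0 q [-0.28 -0.02  1.48 -0.    1.69 -0.94]
-0.12 0.0031 0.0518 0.1712
-0.1 0.0057 0.0537 0.1719
-0.08 0.0012 0.0527 0.1721
-0.06 0.0012 0.034 0.176
-0.04 0.0019 0.0068 0.1778
-0.02 0.0021 0.0069 0.1776
0.0 0.003 0.012 0.1791
0.02 0.0029 0.0126 0.1781
0.04 0.0035 0.0135 0.1772
0.06 0.0042 0.0134 0.1764
0.08 0.0047 0.0132 0.1753
0.1 0.0055 0.013 0.1744
0.12 0.0057 0.0133 0.1737
0.14 0.0059 0.0131 0.1729
```

View pics/w1.png

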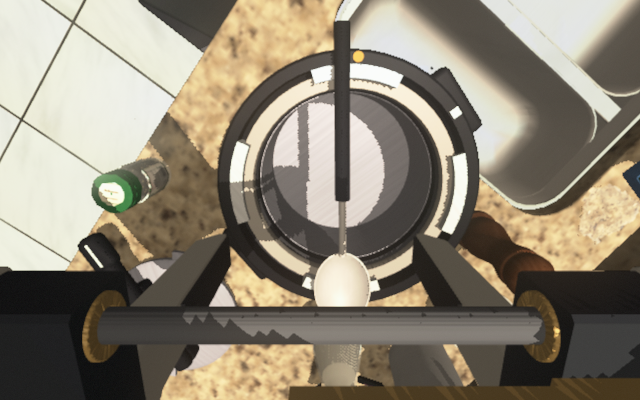

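The spoon's axis is at 128.8°, with its handle top at z 0.178. Descending.

Emit:
arm_command:
  targets:
    - {"x": 0.019,"y": 0.035,"z": -0.08,"rx": 0,"ry": 0,"rz": 0.01,"claw": 0}
    - {"x": 0.019,"y": 0.035,"z": -0.16,"rx": 0,"ry": 0,"rz": 0.01,"claw": 0}
    - {"x": 0.019,"y": 0.035,"z": -0.22,"rx": 0,"ry": 0,"rz": 0.01,"claw": 0}
    - {"x": 0.019,"y": 0.035,"z": -0.22,"rx": 0,"ry": 0,"rz": 0.01,"claw": 0}
    - {"x": 0.019,"y": 0.035,"z": -0.22,"rx": 0,"ry": 0,"rz": 0.01,"claw": 0}

```text
t: 1.98
tool_pos: [0.5477, -0.0875, 0.2148]
orientation: [-1.36, -2.827, 0.002]
force: [0.3, 0.6, 0.3]
opening: 0.093
gripper_force: 0.0
```

Emit:
arm_command:
  targets:
    - {"x": 0.004,"y": 0.005,"z": -0.06,"rx": 0,"ry": 0,"rz": 0,"claw": 0}
    - {"x": 0.004,"y": 0.005,"z": -0.098,"rx": 0,"ry": 0,"rz": 0,"claw": 0}
    - {"x": 0.004,"y": 0.005,"z": -0.098,"rx": 0,"ry": 0,"rz": 0,"claw": 120}
    - {"x": 0.004,"y": 0.005,"z": -0.098,"rx": 0,"ry": 0,"rz": 0,"claw": 255}
    - {"x": 0.004,"y": 0.005,"z": -0.098,"rx": 0,"ry": 0,"rz": 0,"claw": 255}
    - {"x": 0.004,"y": 0.005,"z": -0.098,"rx": 0,"ry": 0,"rz": 0,"claw": 255}
    - {"x": 0.004,"y": 0.005,"z": -0.098,"rx": 0,"ry": 0,"rz": 0,"claw": 255}
    - {"x": 0.004,"y": 0.005,"z": -0.098,"rx": 0,"ry": 0,"rz": 0,"claw": 255}
    - {"x": 0.004,"y": 0.005,"z": -0.098,"rx": 0,"ry": 0,"rz": 0,"claw": 255}
  squeeze: 30

```text
t: 2.73
tool_pos: [0.552, -0.0842, 0.1681]
orientation: [1.359, 2.831, 0.0]
force: [-0.1, -0.7, -0.4]
opening: 0.0508
gripper_force: 0.0
```

Emit:
arm_command:
  targets:
    - {"x": 0,"y": 0,"z": 0,"rx": 0,"ry": 0,"rz": 0,"claw": 255}
    - {"x": 0,"y": 0,"z": 0,"rx": 0,"ry": 0,"rz": 0,"claw": 255}

```text
t: 2.9
tool_pos: [0.5516, -0.084, 0.1673]
orientation: [-1.359, -2.832, 0.0]
force: [0.4, -0.3, 0.3]
opening: 0.0377
gripper_force: 0.0
```

Emit:
arm_command:
  targets:
    - {"x": 0,"y": 0,"z": 0,"rx": 0,"ry": 0,"rz": 0,"claw": 255}
    - {"x": 0,"y": 0,"z": 0,"rx": 0,"ry": 0,"rz": 0,"claw": 255}
    - {"x": 0,"y": 0,"z": 0,"rx": 0,"ry": 0,"rz": 0,"claw": 255}
    - {"x": 0,"y": 0,"z": 0,"rx": 0,"ry": 0,"rz": 0,"claw": 255}
    - {"x": 0,"y": 0,"z": 0,"rx": 0,"ry": 0,"rz": 0,"claw": 255}
    - {"x": 0,"y": 0,"z": 0,"rx": 0,"ry": 0,"rz": 0,"claw": 255}

```text
t: 3.4
tool_pos: [0.5515, -0.0841, 0.1671]
orientation: [-1.359, -2.832, 0.0]
force: [0.8, -0.1, -1.0]
opening: 0.0124
gripper_force: 30.0
```

The grip is too deep to set the spoon down flat, because the tips would touch the worktop first. I'll regrip 11 mm higher.

Emit:
arm_command:
  targets:
    - {"x": 0,"y": 0,"z": 0,"rx": 0,"ry": 0,"rz": 0,"claw": 190}
    - {"x": 0,"y": 0,"z": 0,"rx": 0,"ry": 0,"rz": 0,"claw": 190}
    - {"x": 0,"y": 0,"z": 0.021,"rx": 0,"ry": 0,"rz": 0,"claw": 190}
    - {"x": 0,"y": 0,"z": 0.021,"rx": 0,"ry": 0,"rz": 0,"claw": 190}
    - {"x": 0,"y": 0,"z": 0.021,"rx": 0,"ry": 0,"rz": 0,"claw": 255}
    - {"x": 0,"y": 0,"z": 0.021,"rx": 0,"ry": 0,"rz": 0,"claw": 255}
    - {"x": 0,"y": 0,"z": 0.021,"rx": 0,"ry": 0,"rz": 0,"claw": 255}
    - {"x": 0,"y": 0,"z": 0.021,"rx": 0,"ry": 0,"rz": 0,"claw": 255}
  squeeze: 45

```text
t: 4.07
tool_pos: [0.5518, -0.0841, 0.178]
orientation: [1.359, 2.832, 0.0]
force: [-0.6, 0.2, 2.7]
opening: 0.0122
gripper_force: 45.0
```

Emit:
arm_command:
  targets:
    - {"x": 0,"y": 0,"z": 0,"rx": 0,"ry": 0,"rz": 0,"claw": 255}
    - {"x": 0,"y": 0,"z": 0.03,"rx": 0,"ry": 0,"rz": 0,"claw": 255}
    - {"x": 0,"y": 0,"z": 0.09,"rx": 0,"ry": 0,"rz": 0,"claw": 255}
    - {"x": 0,"y": 0,"z": 0.16,"rx": 0,"ry": 0,"rz": 0,"claw": 255}
    - {"x": 0,"y": 0,"z": 0.16,"rx": 0,"ry": 0,"rz": 0,"claw": 255}

```text
t: 4.48
tool_pos: [0.5542, -0.0847, 0.265]
orientation: [1.355, 2.824, 0.003]
force: [0.8, -0.2, 0.9]
opening: 0.0122
gripper_force: 45.0
```

```bash
python3 - <<'E'
from w import *
st(); im,P=cloud("wrist"); save("w2",im); np.save("w2P.npy",P); np.save("w2I.npy",im)
s=robot.read_state(); M=rot(s["orientation"]); T=np.array(s["tool_pos"]); a=M[:,0][:2]
L=(P-T)@M  # tool frame
m=(abs(L[...,1])<.03)&(L[...,2]>-.03)&(L[...,2]<.06)&(abs(L[...,0])<.16); p=L[m]
for q in np.arange(-.15,.16,.03):
    k=abs(p[:,0]-q)<.01
    if k.sum()>5: print(round(q,2),np.round(np.median(p[k],0),4),k.sum())
print("x axis",a)
E
```

```text
t 4.48 tcp [ 0.5542 -0.0847  0.265 ] yaw_y 38.7 z [ 0.009 -0.002 -1.   ] F [ 0.8 -0.2  0.9] open 0.0122 g 45.0 q [-0.24  0.    1.56  0.    1.57 -0.92]
-0.09 [-0.0804  0.0047  0.0059] 7
-0.06 [-0.0594  0.0008 -0.0011] 365
-0.03 [-0.0214  0.0013 -0.0021] 136
0.0 [ 0.0082  0.0008 -0.0071] 3584
0.03 [ 0.0302  0.0013 -0.0007] 1197
0.06 [0.0602 0.0013 0.0007] 1360
0.09 [0.0903 0.0017 0.002 ] 1566
0.12 [0.111  0.0015 0.003 ] 174
x axis [-0.62572848  0.78002051]
```

Emit:
arm_command:
  targets:
    - {"x": 0,"y": 0,"z": 0.04,"rx": 0,"ry": 0,"rz": 0,"claw": 255}
    - {"x": -0.338,"y": 0.669,"z": 0.04,"rx": 0,"ry": 0,"rz": -0.338,"claw": 255}
    - {"x": -0.338,"y": 0.669,"z": 0.04,"rx": 0,"ry": 0,"rz": -0.338,"claw": 255}
    - {"x": -0.338,"y": 0.669,"z": 0.04,"rx": 0,"ry": 0,"rz": -0.338,"claw": 255}
    - {"x": -0.338,"y": 0.669,"z": 0.04,"rx": 0,"ry": 0,"rz": -0.338,"claw": 255}
    - {"x": -0.338,"y": 0.669,"z": 0.04,"rx": 0,"ry": 0,"rz": -0.338,"claw": 255}
    - {"x": -0.338,"y": 0.669,"z": 0.04,"rx": 0,"ry": 0,"rz": -0.338,"claw": 255}
    - {"x": -0.338,"y": 0.669,"z": 0.04,"rx": 0,"ry": 0,"rz": -0.338,"claw": 255}
    - {"x": -0.338,"y": 0.669,"z": 0.04,"rx": 0,"ry": 0,"rz": -0.338,"claw": 255}
    - {"x": -0.338,"y": 0.669,"z": 0.04,"rx": 0,"ry": 0,"rz": -0.338,"claw": 255}

```text
t: 5.37
tool_pos: [0.3862, 0.2408, 0.2762]
orientation: [-2.221, -2.221, 0.003]
force: [0.1, 0.2, -0.7]
opening: 0.0121
gripper_force: 45.0
```

Emit:
arm_command:
  targets:
    - {"x": 0,"y": 0,"z": 0,"rx": 0,"ry": 0,"rz": 0,"claw": 255}
    - {"x": 0,"y": 0,"z": -0.1,"rx": 0,"ry": 0,"rz": 0,"claw": 255}
    - {"x": 0,"y": 0,"z": -0.2,"rx": 0,"ry": 0,"rz": 0,"claw": 255}
    - {"x": 0,"y": 0,"z": -0.3,"rx": 0,"ry": 0,"rz": 0,"claw": 255}
    - {"x": 0,"y": 0,"z": -0.38,"rx": 0,"ry": 0,"rz": 0,"claw": 255}
    - {"x": 0,"y": 0,"z": -0.42,"rx": 0,"ry": 0,"rz": 0,"claw": 255}
    - {"x": 0,"y": 0,"z": -0.42,"rx": 0,"ry": 0,"rz": 0,"claw": 255}
    - {"x": 0,"y": 0,"z": -0.42,"rx": 0,"ry": 0,"rz": 0,"claw": 255}

```text
t: 6.03
tool_pos: [0.3849, 0.238, 0.0646]
orientation: [-2.22, -2.219, 0.012]
force: [0.8, 0.4, -0.9]
opening: 0.0121
gripper_force: 45.0
```

```bash
python3 - <<'E'
from w import *
st(); im,P=cloud("wrist"); 
s=robot.read_state(); M=rot(s["orientation"]); T=np.array(s["tool_pos"])
L=(P-T)@M
m=(abs(L[...,1])<.03)&(L[...,2]>-.03)&(L[...,2]<.03)&(abs(L[...,0])<.16); p=L[m]; w=P[m]
for q in np.arange(-.15,.16,.03):
    k=abs(p[:,0]-q)<.01
    if k.sum()>5: print(round(q,2),np.round(np.median(p[k],0),4),np.median(w[k][:,2]).round(4),k.sum())
E
```

```text
t 6.03 tcp [0.3849 0.238  0.0646] yaw_y -0.0 z [-0.007 -0.004 -1.   ] F [ 0.8  0.4 -0.9] open 0.0121 g 45.0 q [ 0.44 -0.11  2.05 -0.    1.21  0.44]
-0.09 [-0.081   0.0024  0.0122] 0.0555 11
-0.06 [-0.0594 -0.002   0.0051] 0.0625 375
-0.03 [-0.0215 -0.0015  0.0037] 0.0639 150
0.0 [ 0.0081 -0.0015 -0.0032] 0.0708 3855
0.03 [ 0.0301 -0.0019  0.0051] 0.0625 1194
0.06 [ 0.0602 -0.0015  0.0065] 0.061 1349
0.09 [ 0.0902 -0.0015  0.0077] 0.0598 1581
0.12 [ 0.1109 -0.0011  0.0088] 0.0587 166
```

Emit:
arm_command:
  targets:
    - {"x": 0,"y": 0,"z": -0.05,"rx": 0,"ry": 0,"rz": 0,"claw": 255}
    - {"x": 0,"y": 0,"z": -0.07,"rx": 0,"ry": 0,"rz": 0,"claw": 255}
    - {"x": 0,"y": 0,"z": -0.078,"rx": 0,"ry": 0,"rz": 0,"claw": 255}
    - {"x": 0,"y": 0,"z": -0.084,"rx": 0,"ry": 0,"rz": 0,"claw": 255}
    - {"x": 0,"y": 0,"z": -0.084,"rx": 0,"ry": 0,"rz": 0,"claw": 255}
    - {"x": 0,"y": 0,"z": -0.084,"rx": 0,"ry": 0,"rz": 0,"claw": 255}

```text
t: 6.58
tool_pos: [0.3888, 0.24, 0.0269]
orientation: [2.221, 2.221, 0.002]
force: [0.9, 0.6, -1.6]
opening: 0.0124
gripper_force: 45.0
```

```bash
python3 - <<'E'
from w import *
st(); im,P=cloud("wrist"); 
s=robot.read_state(); T=np.array(s["tool_pos"]);w=P.reshape(-1,3);w=w[(abs(w[:,0]-T[0])<.012)&(w[:,2]<.04)]
for q in (.02,.03,.06,.09,.11,.12):
    k=abs(w[:,1]-T[1]-q)<.006
    if k.sum(): print(q,np.percentile(w[k][:,2],[5,90]).round(4),k.sum())
E
```

```text
t 6.58 tcp [0.3888 0.24   0.0269] yaw_y 0.0 z [ 0.001  0.001 -1.   ] F [ 0.9  0.6 -1.6] open 0.0124 g 45.0 q [ 0.44 -0.05  2.07  0.    1.12  0.44]
0.02 [-0.0004  0.0265] 1065
0.03 [-0.0004  0.0261] 1109
0.06 [-0.0005  0.0248] 1281
0.09 [-0.0017  0.0237] 1451
0.11 [-0.0006  0.023 ] 1368
0.12 [-0.0008  0.0011] 202
```

Emit:
arm_command:
  targets:
    - {"x": 0,"y": 0,"z": -0.006,"rx": 0,"ry": 0,"rz": 0,"claw": 255}
    - {"x": 0,"y": 0,"z": -0.012,"rx": 0,"ry": 0,"rz": 0,"claw": 255}
    - {"x": 0,"y": 0,"z": -0.016,"rx": 0,"ry": 0,"rz": 0,"claw": 255}
    - {"x": 0,"y": 0,"z": -0.016,"rx": 0,"ry": 0,"rz": 0,"claw": 255}
    - {"x": 0,"y": 0,"z": -0.016,"rx": 0,"ry": 0,"rz": 0,"claw": 255}

```text
t: 7.05
tool_pos: [0.3883, 0.2398, 0.0184]
orientation: [2.221, 2.221, 0.0]
force: [-3.9, -1.7, 8.0]
opening: 0.012
gripper_force: 45.0
```

Emit:
arm_command:
  targets:
    - {"x": 0,"y": 0,"z": 0.002,"rx": 0,"ry": 0,"rz": 0,"claw": 120}
    - {"x": 0,"y": 0,"z": 0.002,"rx": 0,"ry": 0,"rz": 0,"claw": 100}
    - {"x": 0,"y": 0,"z": 0.002,"rx": 0,"ry": 0,"rz": 0,"claw": 80}
    - {"x": 0,"y": 0,"z": 0.002,"rx": 0,"ry": 0,"rz": 0,"claw": 80}
    - {"x": 0,"y": 0,"z": 0.04,"rx": 0,"ry": 0,"rz": 0,"claw": 80}
    - {"x": 0,"y": 0,"z": 0.12,"rx": 0,"ry": 0,"rz": 0,"claw": 80}
    - {"x": 0,"y": 0,"z": 0.2,"rx": 0,"ry": 0,"rz": 0,"claw": 0}
    - {"x": 0,"y": 0,"z": 0.28,"rx": 0,"ry": 0,"rz": 0,"claw": 0}
    - {"x": 0,"y": 0,"z": 0.36,"rx": 0,"ry": 0,"rz": 0,"claw": 0}
    - {"x": 0,"y": 0,"z": 0.44,"rx": 0,"ry": 0,"rz": 0,"claw": 0}

```text
t: 7.88
tool_pos: [0.3876, 0.2394, 0.2395]
orientation: [-2.221, -2.221, 0.0]
force: [0.7, 0.4, 0.8]
opening: 0.0743
gripper_force: 0.0
```

```bash
python3 - <<'E'
from w import *
st(); im,P=cloud("top"); save("t2",im[130:280,180:460])
m=(abs(P[...,0]-.388)<.05)&(abs(P[...,1]-.24)<.17)&(P[...,2]>.006)&(P[...,2]<.04); p=P[m]
print(m.sum(),p.min(0),p.max(0))
for q in np.arange(.08,.4,.03):
    k=abs(p[:,1]-q)<.012
    if k.sum(): print(q.round(2),np.median(p[k],0).round(4))
E
```

```text
t 7.88 tcp [0.3876 0.2394 0.2395] yaw_y 0.0 z [-0. -0. -1.] F [0.7 0.4 0.8] open 0.0743 g 0.0 q [ 0.44 -0.27  1.86  0.    1.55  0.44]
336 [0.34488815 0.08071414 0.00600247] [0.43749619 0.33605635 0.02364393]
0.08 [0.3839 0.0876 0.0105]
0.11 [0.3824 0.1078 0.0093]
0.14 [0.3745 0.1425 0.0092]
0.17 [0.3871 0.1632 0.0114]
0.2 [0.3878 0.2011 0.0157]
0.23 [0.3884 0.2304 0.0155]
0.26 [0.3866 0.2589 0.0157]
0.29 [0.3872 0.2913 0.0132]
0.32 [0.3876 0.3145 0.0132]
```

The spoon lies flat at x 0.387, y 0.09 to 0.365. Next I'll look at the bare rim.

Emit:
arm_command:
  targets:
    - {"x": 0,"y": 0,"z": 0.08,"rx": 0,"ry": 0,"rz": 0,"claw": 0}
    - {"x": 0.3,"y": -0.68,"z": 0.23,"rx": 0,"ry": 0,"rz": 0.332,"claw": 0}
    - {"x": 0.3,"y": -0.68,"z": 0.23,"rx": 0,"ry": 0,"rz": 0.332,"claw": 0}
    - {"x": 0.3,"y": -0.68,"z": 0.23,"rx": 0,"ry": 0,"rz": 0.332,"claw": 0}
    - {"x": 0.3,"y": -0.68,"z": 0.23,"rx": 0,"ry": 0,"rz": 0.332,"claw": 0}
    - {"x": 0.3,"y": -0.68,"z": 0.23,"rx": 0,"ry": 0,"rz": 0.332,"claw": 0}
    - {"x": 0.3,"y": -0.68,"z": 0.23,"rx": 0,"ry": 0,"rz": 0.332,"claw": 0}
    - {"x": 0.3,"y": -0.68,"z": 0.23,"rx": 0,"ry": 0,"rz": 0.332,"claw": 0}
    - {"x": 0.3,"y": -0.68,"z": 0.23,"rx": 0,"ry": 0,"rz": 0.332,"claw": 0}
    - {"x": 0.3,"y": -0.68,"z": 0.23,"rx": 0,"ry": 0,"rz": 0.332,"claw": 0}

```text
t: 8.77
tool_pos: [0.5236, -0.0681, 0.3451]
orientation: [-1.376, -2.824, -0.0]
force: [0.8, 0.4, -0.2]
opening: 0.0929
gripper_force: 0.0
```

Emit:
arm_command:
  targets:
    - {"x": 0,"y": 0,"z": 0,"rx": 0,"ry": 0,"rz": 0,"claw": 0}
    - {"x": 0,"y": 0,"z": 0,"rx": 0,"ry": 0,"rz": 0,"claw": 0}
    - {"x": 0,"y": 0,"z": 0,"rx": 0,"ry": 0,"rz": 0,"claw": 0}

```text
t: 9.02
tool_pos: [0.523, -0.066, 0.3445]
orientation: [-1.377, -2.822, -0.0]
force: [-0.3, 0.0, 1.0]
opening: 0.0933
gripper_force: 0.0
```

```bash
python3 - <<'E'
from w import *
from scipy.optimize import least_squares
st(); im,P=cloud("wrist"); save("w3",im); np.save("w3P.npy",P); np.save("w3I.npy",im)
c=np.array([.5653,-.0941]); hs=cv2.cvtColor(im,cv2.COLOR_RGB2HSV); z=P[...,2]
for it in range(6):
    D=P[...,:2]-c; r=np.hypot(D[...,0],D[...,1]); a=np.arctan2(D[...,1],D[...,0])
    e=[];lo=[]
    m=(z>.152)&(z<.17)&(r<.128)
    for k in np.radians(np.arange(-180,180,3)):
        s=m&(a>=k)&(a<k+.0524)
        if s.sum()>20: e.append(P[s][np.argsort(r[s])[-3],:2])
    e=np.array(e); f=least_squares(lambda p:np.hypot(*(e-p[:2]).T)-p[2],[*c,.12],loss="soft_l1",f_scale=.001); c=f.x[:2]
print("cooker",f.x,len(e),"rim z",np.nanmedian(z[m]))
o=(r<.13)&(hs[...,0]<25)&(hs[...,0]>8)&(hs[...,1]>170)&(hs[...,2]>150)&(z>.14)&(r>.1)
print("orange",o.sum(),np.degrees(np.median(a[o])),np.median(r[o]))
w=(r<.1105)&(r>.099)&(hs[...,1]<40)&(hs[...,2]>190)&(z>.155)&(z<.167)
h=np.histogram(np.degrees(a[w]),bins=np.arange(-180,181,4))
print([(int(b),int(n)) for n,b in zip(*h) if n>0])
w=(r<.122)&(r>.111)&(hs[...,1]<60)&(hs[...,2]>170)&(z>.15)
h=np.histogram(np.degrees(a[w]),bins=np.arange(-180,181,4))
print("bar",[(int(b),int(n)) for n,b in zip(*h) if n>0], np.degrees(np.median(a[w])))
E
```

```text
t 9.02 tcp [ 0.523  -0.066   0.3445] yaw_y 38.0 z [-0.001  0.001 -1.   ] F [-0.3  0.   1. ] open 0.0933 g 0.0 q [-0.22 -0.08  1.51  0.    1.72 -0.89]
cooker [ 0.56429807 -0.09234564  0.12052331] 96 rim z 0.15975034461542803
orange 0 nan nan
[(-164, 7), (-76, 25), (-72, 15), (-68, 4), (-40, 2), (-36, 3), (28, 69), (32, 76), (36, 73), (40, 81), (44, 81), (48, 76), (52, 55), (100, 9), (104, 79), (108, 84), (112, 80), (116, 80), (120, 76), (124, 80), (128, 75), (132, 80), (136, 77), (140, 78), (144, 38)]
bar [(68, 5), (72, 67), (76, 4), (168, 11), (172, 34)] 75.16240100665163
  return _methods._mean(a, axis=axis, dtype=dtype,
  ret = ret.dtype.type(ret / rcount)
```

View pics/w3.png

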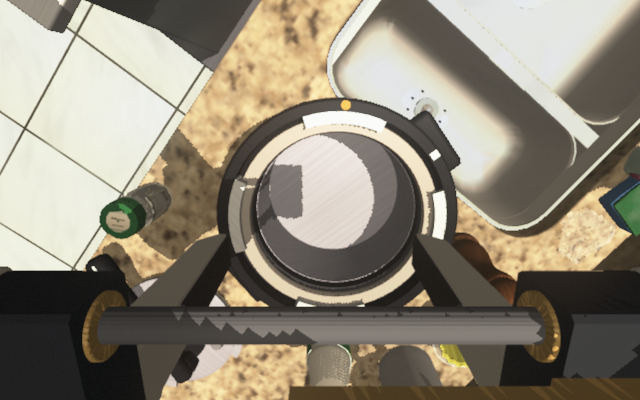

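The view shows the bare rim. The orange dot is at (346,104), the white bar at (435,155) and the lugs are visible at the top and right. I'll refine the centre and yaw with the inner edges and the marks.

```bash
cat > ck.py <<'E'
from w import *
from scipy.optimize import least_squares
def fit(P,side,c,rng,zr):
    for _ in range(6):
        D=P[...,:2]-c; r=np.hypot(D[...,0],D[...,1]); a=np.arctan2(D[...,1],D[...,0])
        m=(P[...,2]>zr[0])&(P[...,2]<zr[1])&(r>rng[0])&(r<rng[1]); e=[]
        for k in np.radians(np.arange(-180,180,4)):
            s=m&(a>=k)&(a<k+.07)
            if s.sum()>4:
                i=np.argsort(r[s]); e.append(P[s][i[-1 if side>0 else 0],:2])
        e=np.array(e); f=least_squares(lambda p:np.hypot(*(e-p[:2]).T)-p[2],[*c,.1],loss="soft_l1",f_scale=.001); c=f.x[:2]
    return f.x.round(4),len(e)
E
python3 - <<'E'
from ck import *
c=np.array([.565,-.093])
PW=np.load("w3P.npy"); im,PT=cloud("top"); np.save("t3P.npy",PT)
for n,P in(("wrist",PW),("top",PT)):
    print(n,"outer",fit(P,1,c,(.09,.128),(.145,.17)),"inner",fit(P,-1,c,(.075,.1),(.15,.17)))
c=np.array([.5648,-.0932])
for n,(x,y) in dict(orange=(346,104),bar=(435,155)).items():
    p=np.nanmedian(PW[y-2:y+3,x-2:x+3].reshape(-1,3),0); d=p[:2]-c; print(n,p.round(4),np.degrees(np.arctan2(d[1],d[0])).round(1),np.hypot(*d).round(4))
I=np.load("w3I.npy").astype(int); D=PW[...,:2]-c; r=np.hypot(D[...,0],D[...,1]); a=np.degrees(np.arctan2(D[...,1],D[...,0]))
m=(r>.1)&(r<.107)&(abs(PW[...,2]-.16)<.006); sat=I.max(-1)-I.min(-1)
for k in range(-180,180,2):
    s=m&(a>=k)&(a<k+2)
    if s.sum()>5: print(k,int(np.median(I[s].sum(-1)/3)),int(np.median(sat[s])),end="; ")
E
```

```text
wrist outer (array([ 0.5628, -0.0907,  0.1193]), 87) inner (array([ 0.565 , -0.0932,  0.0905]), 84)Traceback (most recent call last):
  File "<stdin>", line 5, in <module>
  File "ck.py", line 11, in fit
    e=np.array(e); f=least_squares(lambda p:np.hypot(*(e-p[:2]).T)-p[2],[*c,.1],loss="soft_l1",f_scale=.001); c=f.x[:2]
                     ~~~~~~~~~~~~~^^^^^^^^^^^^^^^^^^^^^^^^^^^^^^^^^^^^^^^^^^^^^^^^^^^^^^^^^^^^^^^^^^^^^^^^^^
    return func(*args, **kwargs)
    vector_fun = VectorFunction(
        fun_wrapped,
    ...<6 lines>...
        workers=workers
    )
    self._update_fun()
    ~~~~~~~~~~~~~~~~^^
    self.f = self.fun_wrapped(xp_copy(self.x))
             ~~~~~~~~~~~~~~~~^^^^^^^^^^^^^^^^^
    return np.atleast_1d(self.fun(x))
                         ~~~~~~~~^^^
    return self.f(x, *self.args, **self.kwargs)
           ~~~~~~^^^^^^^^^^^^^^^^^^^^^^^^^^^^^^
  File "ck.py", line 11, in <lambda>
    e=np.array(e); f=least_squares(lambda p:np.hypot(*(e-p[:2]).T)-p[2],[*c,.1],loss="soft_l1",f_scale=.001); c=f.x[:2]
                                                       ~^~~~~~
ValueError: operands could not be broadcast together with shapes (0,) (2,)
```

```bash
python3 - <<'E'
from ck import *
c=np.array([.565,-.093])
PW=np.load("w3P.npy"); PT=np.load("topP.npy")
print("top outer",fit(PT,1,c,(.09,.128),(.145,.17)),"inner",fit(PT,-1,c,(.075,.1),(.15,.164)))
c=np.array([.565,-.0932])
for n,(x,y) in dict(orange=(346,104),bar=(435,155)).items():
    p=np.nanmedian(PW[y-2:y+3,x-2:x+3].reshape(-1,3),0); d=p[:2]-c; print(n,p.round(4),np.degrees(np.arctan2(d[1],d[0])).round(1),np.hypot(*d).round(4))
# radial profile of edges: where depth falls (inner) and outer, per sector
D=PW[...,:2]-c; r=np.hypot(D[...,0],D[...,1]); a=np.degrees(np.arctan2(D[...,1],D[...,0])); z=PW[...,2]
for k in range(-180,180,15):
    s=(abs(a-k)<3)&(abs(z-.16)<.008)&(r<.13)
    if s.sum()>20: print(k,np.sort(r[s])[[2,-3]].round(4),s.sum())
E
```

```text
top outer (array([ 0.565 , -0.0938,  0.1214]), 90) inner (array([ 0.5659, -0.0827,  0.0837]), 31)
orange [0.4999 0.0022 0.1607] 124.3 0.1155
bar [0.5964 0.0179 0.1607] 74.2 0.1155
-180 [0.1097 0.1213] 81
-165 [0.0984 0.1216] 261
-150 [0.0982 0.1219] 263
-135 [0.0981 0.1209] 185
-120 [0.1097 0.1207] 118
-105 [0.1092 0.122 ] 136
-90 [0.1095 0.1214] 130
-75 [0.0983 0.1101] 68
-60 [0.098  0.0991] 27
-45 [0.0977 0.0992] 21
-15 [0.109 0.12 ] 128
0 [0.1092 0.1211] 92
30 [0.0981 0.1211] 202
45 [0.0981 0.1208] 264
60 [0.1096 0.1217] 163
75 [0.1097 0.1214] 164
90 [0.1096 0.1216] 172
105 [0.0986 0.1214] 271
120 [0.0985 0.1215] 321
135 [0.0983 0.1214] 324
150 [0.1097 0.1214] 174
165 [0.1097 0.1215] 171
```

The cooker is at (0.565,-0.0932), and the rim and lug radii agree with the sizes given. The insert direction is 124.3° and shut is 74.2°. On to the lid.

Emit:
arm_command:
  targets:
    - {"x": -0.1,"y": -0.684,"z": -0.12,"rx": 0,"ry": 0,"rz": 0.244,"claw": 0}
    - {"x": -0.1,"y": -0.684,"z": -0.12,"rx": 0,"ry": 0,"rz": 0.244,"claw": 0}
    - {"x": -0.1,"y": -0.684,"z": -0.12,"rx": 0,"ry": 0,"rz": 0.244,"claw": 0}
    - {"x": -0.1,"y": -0.684,"z": -0.12,"rx": 0,"ry": 0,"rz": 0.244,"claw": 0}
    - {"x": -0.1,"y": -0.684,"z": -0.12,"rx": 0,"ry": 0,"rz": 0.244,"claw": 0}
    - {"x": -0.1,"y": -0.684,"z": -0.12,"rx": 0,"ry": 0,"rz": 0.244,"claw": 0}
    - {"x": -0.1,"y": -0.684,"z": -0.12,"rx": 0,"ry": 0,"rz": 0.244,"claw": 0}
    - {"x": -0.1,"y": -0.684,"z": -0.12,"rx": 0,"ry": 0,"rz": 0.244,"claw": 0}
    - {"x": -0.1,"y": -0.684,"z": -0.12,"rx": 0,"ry": 0,"rz": 0.244,"claw": 0}
    - {"x": -0.1,"y": -0.684,"z": -0.12,"rx": 0,"ry": 0,"rz": 0.244,"claw": 0}

```text
t: 9.95
tool_pos: [0.4712, -0.4114, 0.2825]
orientation: [-0.656, -3.069, 0.0]
force: [0.5, 0.4, -0.9]
opening: 0.0926
gripper_force: 0.0
```

Emit:
arm_command:
  targets:
    - {"x": 0,"y": 0,"z": 0,"rx": 0,"ry": 0,"rz": 0,"claw": 0}
    - {"x": 0,"y": 0,"z": 0,"rx": 0,"ry": 0,"rz": 0,"claw": 0}
    - {"x": 0,"y": 0,"z": 0,"rx": 0,"ry": 0,"rz": 0,"claw": 0}

```text
t: 10.2
tool_pos: [0.4742, -0.4063, 0.2859]
orientation: [0.649, 3.073, -0.0]
force: [0.5, -0.3, 0.1]
opening: 0.093
gripper_force: 0.0
```

```bash
cat > bar.py <<'E'
from ck import *
def bar(P,c,zc,ang,h=.008):
    # c: lid centre guess, zc: bar top z, ang deg; returns line fit
    u=np.array([np.cos(np.radians(ang)),np.sin(np.radians(ang))]); n=np.array([-u[1],u[0]])
    D=P[...,:2]-c; t=D@u; s=D@n
    m=(abs(P[...,2]-zc)<h)&(abs(s)<.03)&(t>-.07)&(t<.175)
    T=[];S=[]
    for q in np.arange(-.055,.17,.01):
        k=m&(abs(t-q)<.005)
        if k.sum()>15: T.append(q);S.append((np.percentile(s[k],2)+np.percentile(s[k],98))/2)
    f=np.polyfit(T,S,1); tt=t[m]
    return ang+np.degrees(np.arctan(f[0])),f[1],np.percentile(tt,[.2,99.8]).round(4),len(T),np.median(P[m][:,2]).round(4)
E
python3 - <<'E'
from bar import *
st(); im,P=cloud("wrist"); save("w4",im); np.save("w4P.npy",P)
c=np.array([.5153,-.4272])
print("edge z18-32",fit(P,1,c,(.07,.0985),(.008,.045)))
print("bar dir, perp offset at c, t range",bar(P,c,.068,155.9))
D=P[...,:2]-c; r=np.hypot(D[...,0],D[...,1]); a=np.degrees(np.arctan2(D[...,1],D[...,0])); z=P[...,2]
for k in range(-180,180,15):
    s=(abs(a-k)<3)&(z>.012)&(z<.042)&(r<.11)
    if s.sum()>20: print(k,np.sort(r[s])[-3].round(4),s.sum())
E
```

```text
t 10.20 tcp [ 0.4742 -0.4063  0.2859] yaw_y 66.1 z [ 0.001 -0.    -1.   ] F [ 0.5 -0.3  0.1] open 0.0930 g 0.0 q [-0.79  0.18  1.34  0.    1.62 -1.95]
edge z18-32 (array([ 0.5146, -0.4276,  0.0949]), 86)
bar dir, perp offset at c, t range (np.float64(155.76171566244807), np.float64(0.0005642692541335141), array([-0.0561,  0.1645]), 23, np.float64(0.0698))
-180 0.0943 161
-165 0.1066 422
-150 0.1068 403
-135 0.0947 312
-120 0.095 299
-105 0.0944 286
-90 0.0944 274
-75 0.1066 325
-60 0.1059 301
-45 0.0942 200
-30 0.093 69
-15 0.0928 98
0 0.0935 221
15 0.1052 305
30 0.1054 332
45 0.093 266
60 0.0933 270
75 0.0929 297
90 0.0935 307
105 0.1058 406
120 0.1062 418
135 0.0945 309
165 0.0948 69
```

The lid centre is at (0.5148,-0.4277), the handle direction is 155.8° and the bar top is at 0.070, all consistent. Descending onto the grip point.

Emit:
arm_command:
  targets:
    - {"x": 0.063,"y": -0.035,"z": -0.08,"rx": 0,"ry": 0,"rz": -0.003,"claw": 0}
    - {"x": 0.063,"y": -0.035,"z": -0.16,"rx": 0,"ry": 0,"rz": -0.003,"claw": 0}
    - {"x": 0.063,"y": -0.035,"z": -0.24,"rx": 0,"ry": 0,"rz": -0.003,"claw": 0}
    - {"x": 0.063,"y": -0.035,"z": -0.32,"rx": 0,"ry": 0,"rz": -0.003,"claw": 0}
    - {"x": 0.063,"y": -0.035,"z": -0.36,"rx": 0,"ry": 0,"rz": -0.003,"claw": 0}
    - {"x": 0.063,"y": -0.035,"z": -0.36,"rx": 0,"ry": 0,"rz": -0.003,"claw": 0}
    - {"x": 0.063,"y": -0.035,"z": -0.36,"rx": 0,"ry": 0,"rz": -0.003,"claw": 0}

```text
t: 10.83
tool_pos: [0.5045, -0.4237, 0.1044]
orientation: [-0.659, -3.069, -0.003]
force: [0.1, -0.3, 0.8]
opening: 0.0932
gripper_force: 0.0
```

Emit:
arm_command:
  targets:
    - {"x": 0.002,"y": 0,"z": -0.06,"rx": 0,"ry": 0,"rz": 0,"claw": 0}
    - {"x": 0.002,"y": 0,"z": -0.097,"rx": 0,"ry": 0,"rz": 0,"claw": 100}
    - {"x": 0.002,"y": 0,"z": -0.097,"rx": 0,"ry": 0,"rz": 0,"claw": 160}
    - {"x": 0.002,"y": 0,"z": -0.097,"rx": 0,"ry": 0,"rz": 0,"claw": 255}
    - {"x": 0.002,"y": 0,"z": -0.097,"rx": 0,"ry": 0,"rz": 0,"claw": 255}
    - {"x": 0.002,"y": 0,"z": -0.097,"rx": 0,"ry": 0,"rz": 0,"claw": 255}
    - {"x": 0.002,"y": 0,"z": -0.097,"rx": 0,"ry": 0,"rz": 0,"claw": 255}
    - {"x": 0.002,"y": 0,"z": -0.097,"rx": 0,"ry": 0,"rz": 0,"claw": 255}
    - {"x": 0.002,"y": 0,"z": -0.097,"rx": 0,"ry": 0,"rz": 0,"claw": 255}
    - {"x": 0.002,"y": 0,"z": -0.097,"rx": 0,"ry": 0,"rz": 0,"claw": 255}
  squeeze: 50

```text
t: 11.67
tool_pos: [0.5058, -0.4258, 0.0571]
orientation: [0.662, 3.071, -0.0]
force: [-0.8, -0.1, 0.4]
opening: 0.0376
gripper_force: 0.0
```

Emit:
arm_command:
  targets:
    - {"x": 0,"y": 0,"z": 0,"rx": 0,"ry": 0,"rz": 0,"claw": 255}
    - {"x": 0,"y": 0,"z": 0,"rx": 0,"ry": 0,"rz": 0,"claw": 255}
    - {"x": 0,"y": 0,"z": 0,"rx": 0,"ry": 0,"rz": 0,"claw": 255}
    - {"x": 0,"y": 0,"z": 0,"rx": 0,"ry": 0,"rz": 0,"claw": 255}

```text
t: 12.0
tool_pos: [0.5058, -0.4252, 0.0566]
orientation: [-0.662, -3.071, -0.001]
force: [0.0, 1.7, 1.7]
opening: 0.0236
gripper_force: 50.0
```

Emit:
arm_command:
  targets:
    - {"x": 0,"y": 0,"z": 0.02,"rx": 0,"ry": 0,"rz": 0,"claw": 255}
    - {"x": 0,"y": 0,"z": 0.06,"rx": 0,"ry": 0,"rz": 0,"claw": 255}
    - {"x": 0,"y": 0,"z": 0.12,"rx": 0,"ry": 0,"rz": 0,"claw": 255}
    - {"x": 0,"y": 0,"z": 0.19,"rx": 0,"ry": 0,"rz": 0,"claw": 255}
    - {"x": 0,"y": 0,"z": 0.26,"rx": 0,"ry": 0,"rz": 0,"claw": 255}
    - {"x": 0,"y": 0,"z": 0.33,"rx": 0,"ry": 0,"rz": 0,"claw": 255}
    - {"x": 0,"y": 0,"z": 0.4,"rx": 0,"ry": 0,"rz": 0,"claw": 255}
    - {"x": 0,"y": 0,"z": 0.46,"rx": 0,"ry": 0,"rz": 0,"claw": 255}
    - {"x": 0,"y": 0,"z": 0.49,"rx": 0,"ry": 0,"rz": 0,"claw": 255}
    - {"x": 0,"y": 0,"z": 0.49,"rx": 0,"ry": 0,"rz": 0,"claw": 255}

```text
t: 12.83
tool_pos: [0.5067, -0.427, 0.3077]
orientation: [0.661, 3.064, -0.007]
force: [1.0, -0.5, -3.2]
opening: 0.0238
gripper_force: 50.0
```

Emit:
arm_command:
  targets:
    - {"x": 0.01,"y": 0.05,"z": 0,"rx": 0,"ry": 0,"rz": -0.02,"claw": 255}
    - {"x": 0.02,"y": 0.12,"z": 0,"rx": 0,"ry": 0,"rz": -0.05,"claw": 255}
    - {"x": 0.03,"y": 0.19,"z": 0,"rx": 0,"ry": 0,"rz": -0.08,"claw": 255}
    - {"x": 0.04,"y": 0.26,"z": 0,"rx": 0,"ry": 0,"rz": -0.11,"claw": 255}
    - {"x": 0.05,"y": 0.33,"z": 0,"rx": 0,"ry": 0,"rz": -0.14,"claw": 255}
    - {"x": 0.06,"y": 0.4,"z": 0,"rx": 0,"ry": 0,"rz": -0.17,"claw": 255}
    - {"x": 0.07,"y": 0.47,"z": 0,"rx": 0,"ry": 0,"rz": -0.2,"claw": 255}
    - {"x": 0.08,"y": 0.54,"z": 0,"rx": 0,"ry": 0,"rz": -0.23,"claw": 255}
    - {"x": 0.09,"y": 0.61,"z": 0,"rx": 0,"ry": 0,"rz": -0.255,"claw": 255}
    - {"x": 0.1,"y": 0.66,"z": 0,"rx": 0,"ry": 0,"rz": -0.2745,"claw": 255}

```text
t: 13.67
tool_pos: [0.5547, -0.0926, 0.2994]
orientation: [-1.471, -2.772, 0.0]
force: [0.6, -0.4, -4.4]
opening: 0.0236
gripper_force: 50.0
```

Emit:
arm_command:
  targets:
    - {"x": 0,"y": 0.01,"z": 0,"rx": 0,"ry": 0,"rz": 0,"claw": 255}
    - {"x": 0,"y": 0.01,"z": 0,"rx": 0,"ry": 0,"rz": 0,"claw": 255}
    - {"x": 0,"y": 0.01,"z": 0,"rx": 0,"ry": 0,"rz": 0,"claw": 255}
    - {"x": 0,"y": 0.01,"z": 0,"rx": 0,"ry": 0,"rz": 0,"claw": 255}

```text
t: 14.0
tool_pos: [0.5552, -0.0917, 0.3007]
orientation: [-1.47, -2.775, 0.002]
force: [0.4, 0.2, -4.7]
opening: 0.0238
gripper_force: 50.0
```

```bash
python3 - <<'E'
from bar import *
st(); im,P=cloud("wrist"); save("w5",im); s=robot.read_state(); T=np.array(s["tool_pos"])
c=np.array([.565,-.0932])+T[:2]-np.array([.5598,-.0856]); print("c guess",c)
zl=T[2]-.056
print("bar",bar(P,c,zl+.069,124.3))
D=P[...,:2]-c; r=np.hypot(D[...,0],D[...,1]); a=np.degrees(np.arctan2(D[...,1],D[...,0])); z=P[...,2]-zl
print("edge",fit(P,1,c,(.07,.0985),(zl+.008,zl+.045)))
for k in range(-180,180,15):
    m=(abs(a-k)<3)&(z>.010)&(z<.045)&(r<.11)
    if m.sum()>20: print(k,np.sort(r[m])[-3].round(4),m.sum(),"z@r85-94",np.median(z[m&(r>.085)&(r<.092)]).round(4))
E
```

```text
t 14.00 tcp [ 0.5552 -0.0917  0.3007] yaw_y 34.2 z [-0.002 -0.    -1.   ] F [ 0.4  0.2 -4.7] open 0.0238 g 50.0 q [-0.25  0.01  1.49 -0.    1.64 -0.85]
c guess [ 0.5604638  -0.09954029]
bar (np.float64(124.23146136721246), np.float64(-0.0007288264442709166), array([-0.0498,  0.1179]), 17, np.float64(0.3137))
edge (array([ 0.5604, -0.0984,  0.0948]), 52)
-180 0.1059 794 z@r85-94 0.0229
-165 0.0939 1263 z@r85-94 0.0229
-150 0.0939 1132 z@r85-94 0.0229
-135 0.0705 97 z@r85-94 nan
-75 0.0901 165 z@r85-94 0.0226
-45 0.094 148 z@r85-94 0.0226
30 0.0948 1037 z@r85-94 0.0227
45 0.095 1212 z@r85-94 0.0228
60 0.0949 1373 z@r85-94 0.0229
75 0.1072 1961 z@r85-94 0.0228
90 0.1072 2030 z@r85-94 0.023
105 0.095 1421 z@r85-94 0.0229
135 0.0946 556 z@r85-94 0.0229
150 0.0946 1581 z@r85-94 0.023
165 0.1064 2087 z@r85-94 0.0229
  return _methods._mean(a, axis=axis, dtype=dtype,
  ret = ret.dtype.type(ret / rcount)
```

The lid is level, heading 124.2°, with its centre at about (0.5608,-0.0988). I'll shift +4/+5.6 mm and descend to just above the rim.

Emit:
arm_command:
  targets:
    - {"x": 0.008,"y": 0.011,"z": -0.04,"rx": 0,"ry": 0,"rz": 0,"claw": 255}
    - {"x": 0.008,"y": 0.011,"z": -0.09,"rx": 0,"ry": 0,"rz": 0,"claw": 255}
    - {"x": 0.008,"y": 0.011,"z": -0.13,"rx": 0,"ry": 0,"rz": 0,"claw": 255}
    - {"x": 0.008,"y": 0.011,"z": -0.16,"rx": 0,"ry": 0,"rz": 0,"claw": 255}
    - {"x": 0.008,"y": 0.011,"z": -0.17,"rx": 0,"ry": 0,"rz": 0,"claw": 255}
    - {"x": 0.008,"y": 0.011,"z": -0.17,"rx": 0,"ry": 0,"rz": 0,"claw": 255}
    - {"x": 0.008,"y": 0.011,"z": -0.17,"rx": 0,"ry": 0,"rz": 0,"claw": 255}

```text
t: 14.63
tool_pos: [0.5598, -0.0859, 0.2173]
orientation: [1.471, 2.775, 0.0]
force: [-0.5, -0.4, -4.5]
opening: 0.0239
gripper_force: 50.0
```

```bash
python3 - <<'E'
from w import *
st()
E
```

```text
t 14.63 tcp [ 0.5598 -0.0859  0.2173] yaw_y 34.1 z [ 0. -0. -1.] F [-0.5 -0.4 -4.5] open 0.0239 g 50.0 q [-0.24  0.05  1.6  -0.    1.49 -0.84]
```

Emit:
arm_command:
  targets:
    - {"x": 0,"y": 0,"z": -0.012,"rx": 0,"ry": 0,"rz": 0,"claw": 255}
    - {"x": 0,"y": 0,"z": -0.02,"rx": 0,"ry": 0,"rz": 0,"claw": 255}
    - {"x": 0,"y": 0,"z": -0.028,"rx": 0,"ry": 0,"rz": 0,"claw": 255}
    - {"x": 0,"y": 0,"z": -0.036,"rx": 0,"ry": 0,"rz": 0,"claw": 255}
    - {"x": 0,"y": 0,"z": -0.036,"rx": 0,"ry": 0,"rz": 0,"claw": 255}

```text
t: 15.05
tool_pos: [0.5592, -0.085, 0.1976]
orientation: [-1.469, -2.775, 0.001]
force: [-0.7, 0.2, -4.3]
opening: 0.0234
gripper_force: 50.0
```

Emit:
arm_command:
  targets:
    - {"x": 0,"y": 0,"z": -0.006,"rx": 0,"ry": 0,"rz": 0,"claw": 255}
    - {"x": 0,"y": 0,"z": -0.01,"rx": 0,"ry": 0,"rz": 0,"claw": 255}
    - {"x": 0,"y": 0,"z": -0.014,"rx": 0,"ry": 0,"rz": 0,"claw": 255}
    - {"x": 0,"y": 0,"z": -0.014,"rx": 0,"ry": 0,"rz": 0,"claw": 255}
    - {"x": 0,"y": 0,"z": -0.014,"rx": 0,"ry": 0,"rz": 0,"claw": 255}

```text
t: 15.47
tool_pos: [0.5597, -0.0851, 0.1918]
orientation: [1.47, 2.776, 0.0]
force: [0.2, 0.1, -4.2]
opening: 0.0237
gripper_force: 50.0
```

The lugs are in the gaps with no contact force. A little lower, then release.

Emit:
arm_command:
  targets:
    - {"x": 0,"y": 0,"z": -0.002,"rx": 0,"ry": 0,"rz": 0,"claw": 255}
    - {"x": 0,"y": 0,"z": -0.003,"rx": 0,"ry": 0,"rz": 0,"claw": 255}
    - {"x": 0,"y": 0,"z": -0.003,"rx": 0,"ry": 0,"rz": 0,"claw": 255}

```text
t: 15.72
tool_pos: [0.5599, -0.0852, 0.1906]
orientation: [1.47, 2.776, 0.0]
force: [-2.0, 1.0, -1.3]
opening: 0.0236
gripper_force: 50.0
```

Emit:
arm_command:
  targets:
    - {"x": 0,"y": 0,"z": 0,"rx": 0,"ry": 0,"rz": 0,"claw": 150}
    - {"x": 0,"y": 0,"z": 0,"rx": 0,"ry": 0,"rz": 0,"claw": 100}
    - {"x": 0,"y": 0,"z": 0,"rx": 0,"ry": 0,"rz": 0,"claw": 60}
    - {"x": 0,"y": 0,"z": 0,"rx": 0,"ry": 0,"rz": 0,"claw": 60}
    - {"x": 0,"y": 0,"z": 0,"rx": 0,"ry": 0,"rz": 0,"claw": 60}
    - {"x": 0,"y": 0,"z": 0.04,"rx": 0,"ry": 0,"rz": 0,"claw": 60}
    - {"x": 0,"y": 0,"z": 0.1,"rx": 0,"ry": 0,"rz": 0,"claw": 60}
    - {"x": 0,"y": 0,"z": 0.16,"rx": 0,"ry": 0,"rz": 0,"claw": 60}
    - {"x": 0,"y": 0,"z": 0.16,"rx": 0,"ry": 0,"rz": 0,"claw": 60}
    - {"x": 0,"y": 0,"z": 0.16,"rx": 0,"ry": 0,"rz": 0,"claw": 60}

```text
t: 16.55
tool_pos: [0.5611, -0.0855, 0.273]
orientation: [1.468, 2.772, 0.002]
force: [0.3, 1.2, -0.9]
opening: 0.0713
gripper_force: 0.0
```

```bash
cat > lid.py <<'E'
from bar import *
def lid(ang):
    st(); im,P=cloud("wrist"); c=np.array([.565,-.0932]); zl=.134
    print("bar",bar(P,c,zl+.069,ang))
    D=P[...,:2]-c; r=np.hypot(D[...,0],D[...,1]); a=np.degrees(np.arctan2(D[...,1],D[...,0])); z=P[...,2]
    for k in range(-180,180,30):
        m=(abs(a-k)<6)&(abs(z-.157)<.02)&(r<.092)&(r>.08)
        if m.sum()>20: print(k,m.sum(),"z",np.median(z[m]).round(4),end="; ")
    return im
E
python3 -c "
from lid import *
save('w6',lid(124.3))"
```

```text
t 16.55 tcp [ 0.5611 -0.0855  0.273 ] yaw_y 34.2 z [ 0.005 -0.001 -1.   ] F [ 0.3  1.2 -0.9] open 0.0713 g 0.0 q [-0.24  0.02  1.53  0.    1.59 -0.84]
bar (np.float64(124.30286488735015), np.float64(-0.0008396553577093521), array([-0.0557,  0.1352]), 20, np.float64(0.2033))
-180 182 z 0.1577; -150 307 z 0.1577; -90 225 z 0.1576; -60 146 z 0.1573; -30 223 z 0.1578; 30 293 z 0.158; 60 351 z 0.1579; 90 402 z 0.158; 120 22 z 0.1576; 150 414 z 0.1578;
```

View pics/w6.png

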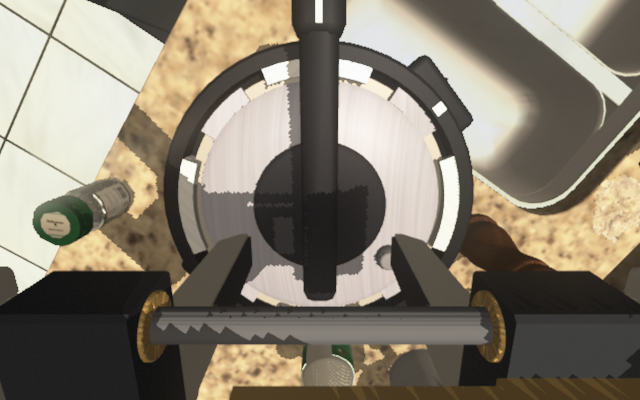

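The lid is seated level at about 0.1335, pointing at 124.3°. I'll put closed fingers beside the outer end of the handle, on its anticlockwise side.

Emit:
arm_command:
  targets:
    - {"x": -0.23,"y": 0.173,"z": 0,"rx": 0,"ry": 0,"rz": 0.785,"claw": 255}
    - {"x": -0.23,"y": 0.173,"z": 0,"rx": 0,"ry": 0,"rz": 0.785,"claw": 255}
    - {"x": -0.23,"y": 0.173,"z": 0,"rx": 0,"ry": 0,"rz": 0.785,"claw": 255}
    - {"x": -0.23,"y": 0.173,"z": 0,"rx": 0,"ry": 0,"rz": 0.785,"claw": 255}
    - {"x": -0.23,"y": 0.173,"z": 0,"rx": 0,"ry": 0,"rz": 0.785,"claw": 255}
    - {"x": -0.23,"y": 0.173,"z": 0,"rx": 0,"ry": 0,"rz": 0.785,"claw": 255}
    - {"x": -0.23,"y": 0.173,"z": 0,"rx": 0,"ry": 0,"rz": 0.785,"claw": 255}
    - {"x": -0.23,"y": 0.173,"z": 0,"rx": 0,"ry": 0,"rz": 0.785,"claw": 255}
    - {"x": -0.23,"y": 0.173,"z": 0,"rx": 0,"ry": 0,"rz": 0.785,"claw": 255}
    - {"x": -0.23,"y": 0.173,"z": 0,"rx": 0,"ry": 0,"rz": 0.785,"claw": 255}
  squeeze: 10

```text
t: 17.43
tool_pos: [0.4438, 0.0015, 0.2683]
orientation: [0.442, -3.108, -0.001]
force: [-0.6, -0.0, 0.1]
opening: 0.0091
gripper_force: 0.0
```

```bash
python3 -c "
from w import *
st()"
```

```text
t 17.43 tcp [0.4438 0.0015 0.2683] yaw_y 106.2 z [-0.003  0.    -1.   ] F [-0.6 -0.   0.1] open 0.0091 g 0.0 q [-0.11 -0.31  1.84  0.    1.62 -1.97]
```

Emit:
arm_command:
  targets:
    - {"x": 0.002,"y": 0,"z": 0,"rx": 0,"ry": 0,"rz": 0.06,"claw": 255}
    - {"x": 0.002,"y": 0,"z": 0,"rx": 0,"ry": 0,"rz": 0.12,"claw": 255}
    - {"x": 0.002,"y": 0,"z": -0.05,"rx": 0,"ry": 0,"rz": 0.155,"claw": 255}
    - {"x": 0.002,"y": 0,"z": -0.1,"rx": 0,"ry": 0,"rz": 0.155,"claw": 255}
    - {"x": 0.002,"y": 0,"z": -0.15,"rx": 0,"ry": 0,"rz": 0.155,"claw": 255}
    - {"x": 0.002,"y": 0,"z": -0.156,"rx": 0,"ry": 0,"rz": 0.155,"claw": 255}
    - {"x": 0.002,"y": 0,"z": -0.156,"rx": 0,"ry": 0,"rz": 0.155,"claw": 255}
    - {"x": 0.002,"y": 0,"z": -0.156,"rx": 0,"ry": 0,"rz": 0.155,"claw": 255}

```text
t: 18.1
tool_pos: [0.4455, 0.0014, 0.1924]
orientation: [0.907, -3.007, -0.0]
force: [0.1, 0.5, 0.1]
opening: 0.0004
gripper_force: 0.0
```

```bash
cat > arc.py <<'E'
from w import *
import sys
# plan rows: turn handle from a0 to a1 (deg), finger centre off mm behind, radius rad
def plan(a0,a1,n,off,rad=.145,z=.190):
    s=robot.read_state(); T=np.array(s["tool_pos"]); M=rot(s["orientation"]); yaw=np.degrees(np.arctan2(M[1,1],M[0,1])); c=np.array([.565,-.0932])
    for A in np.linspace(a0,a1,n+1)[1:]:
        b=np.radians(A); p=c+rad*np.array([np.cos(b),np.sin(b)])-off*np.array([np.sin(b),-np.cos(b)])
        d=(p-T[:2])/.5; print("a%.1f x %.3f y %.3f z %.3f rz %.3f"%(A,d[0],d[1],(z-T[2])/.5,np.radians(A-yaw)/2))
E
python3 -c "
from arc import *
st(); plan(124.3,98,10,.030)"
```

```text
t 18.10 tcp [0.4455 0.0014 0.1924] yaw_y 123.6 z [-0.001  0.    -1.   ] F [0.1 0.5 0.1] open 0.0004 g 0.0 q [-0.11 -0.28  1.95 -0.    1.47 -2.27]
a121.7 x 0.036 y 0.026 z -0.005 rz -0.017
a119.0 x 0.046 y 0.035 z -0.005 rz -0.040
a116.4 x 0.056 y 0.044 z -0.005 rz -0.063
a113.8 x 0.067 y 0.052 z -0.005 rz -0.086
a111.2 x 0.078 y 0.060 z -0.005 rz -0.109
a108.5 x 0.090 y 0.067 z -0.005 rz -0.131
a105.9 x 0.102 y 0.073 z -0.005 rz -0.154
a103.3 x 0.114 y 0.079 z -0.005 rz -0.177
a100.6 x 0.127 y 0.085 z -0.005 rz -0.200
a98.0 x 0.139 y 0.090 z -0.005 rz -0.223
```

Emit:
arm_command:
  targets:
    - {"x": 0.018,"y": 0.013,"z": -0.005,"rx": 0,"ry": 0,"rz": -0.01,"claw": 255}
    - {"x": 0.027,"y": 0.02,"z": -0.005,"rx": 0,"ry": 0,"rz": -0.01,"claw": 255}
    - {"x": 0.036,"y": 0.026,"z": -0.005,"rx": 0,"ry": 0,"rz": -0.017,"claw": 255}
    - {"x": 0.046,"y": 0.035,"z": -0.005,"rx": 0,"ry": 0,"rz": -0.04,"claw": 255}
    - {"x": 0.056,"y": 0.044,"z": -0.005,"rx": 0,"ry": 0,"rz": -0.063,"claw": 255}
    - {"x": 0.067,"y": 0.052,"z": -0.005,"rx": 0,"ry": 0,"rz": -0.086,"claw": 255}
    - {"x": 0.078,"y": 0.06,"z": -0.005,"rx": 0,"ry": 0,"rz": -0.109,"claw": 255}
    - {"x": 0.09,"y": 0.067,"z": -0.005,"rx": 0,"ry": 0,"rz": -0.131,"claw": 255}

```text
t: 18.77
tool_pos: [0.4912, 0.035, 0.1908]
orientation: [-0.504, 3.101, -0.001]
force: [-3.0, -2.1, 1.5]
opening: 0.0004
gripper_force: 1.4
```

```bash
python3 -c "
from arc import *
from lid import *
im=lid(108); save('w7',im); print(); lid(104);print(); plan(108.5,92,8,.030)"
```

```text
t 18.77 tcp [0.4912 0.035  0.1908] yaw_y 108.5 z [ 0.001 -0.    -1.   ] F [-3.  -2.1  1.5] open 0.0004 g 1.4 q [-0.03 -0.14  1.84 -0.    1.45 -1.93]
bar (np.float64(110.93166181531377), np.float64(-0.002198536869992018), array([0.0043, 0.1464]), 9, np.float64(0.2014))
-180 484 z 0.156; -150 658 z 0.1564; 60 63 z 0.1585; 120 669 z 0.1573; 150 808 z 0.1568; 
t 18.82 tcp [0.492  0.0355 0.1908] yaw_y 108.3 z [ 0.001 -0.    -1.   ] F [-0.5  0.4  0.4] open 0.0005 g 0.1 q [-0.03 -0.14  1.83  0.    1.45 -1.92]
bar (np.float64(110.58843201348692), np.float64(-0.002205319448739309), array([0.0038, 0.1466]), 9, np.float64(0.201))
-180 488 z 0.1562; -150 638 z 0.1565; 60 67 z 0.1586; 120 664 z 0.1573; 150 825 z 0.1568; 
a106.4 x 0.007 y 0.004 z -0.001 rz -0.019
a104.4 x 0.017 y 0.009 z -0.001 rz -0.037
a102.3 x 0.026 y 0.014 z -0.001 rz -0.055
a100.2 x 0.036 y 0.018 z -0.001 rz -0.073
a98.2 x 0.046 y 0.022 z -0.001 rz -0.091
a96.1 x 0.056 y 0.025 z -0.001 rz -0.109
a94.1 x 0.066 y 0.028 z -0.001 rz -0.127
a92.0 x 0.077 y 0.031 z -0.001 rz -0.145
```

View pics/w7.png

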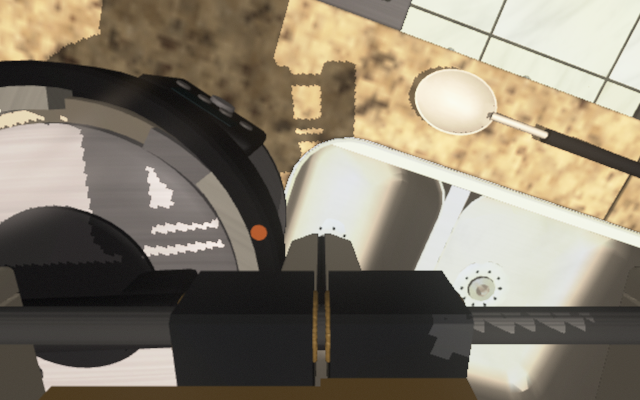

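The handle is moving with the fingers at about 111°, under light force, and the spoon is visible lying flat. The effective finger offset is 23.5 mm.

Emit:
arm_command:
  targets:
    - {"x": 0.007,"y": 0.004,"z": -0.001,"rx": 0,"ry": 0,"rz": -0.019,"claw": 255}
    - {"x": 0.017,"y": 0.009,"z": -0.001,"rx": 0,"ry": 0,"rz": -0.037,"claw": 255}
    - {"x": 0.026,"y": 0.014,"z": -0.001,"rx": 0,"ry": 0,"rz": -0.055,"claw": 255}
    - {"x": 0.036,"y": 0.018,"z": -0.001,"rx": 0,"ry": 0,"rz": -0.073,"claw": 255}
    - {"x": 0.046,"y": 0.022,"z": -0.001,"rx": 0,"ry": 0,"rz": -0.091,"claw": 255}
    - {"x": 0.056,"y": 0.025,"z": -0.001,"rx": 0,"ry": 0,"rz": -0.109,"claw": 255}

```text
t: 19.37
tool_pos: [0.5187, 0.0474, 0.1898]
orientation: [0.167, -3.137, 0.0]
force: [-4.2, 0.4, 1.8]
opening: 0.0007
gripper_force: 1.4
```

```bash
python3 -c "
from arc import *
st(); plan(98,86,10,.0235)"
```

```text
t 19.37 tcp [0.5187 0.0474 0.1898] yaw_y 96.1 z [-0. -0. -1.] F [-4.2  0.4  1.8] open 0.0007 g 1.4 q [-0.01 -0.06  1.76 -0.    1.44 -1.68]
a96.8 x 0.012 y 0.001 z 0.000 rz 0.006
a95.6 x 0.018 y 0.003 z 0.000 rz -0.004
a94.4 x 0.024 y 0.004 z 0.000 rz -0.015
a93.2 x 0.030 y 0.006 z 0.000 rz -0.025
a92.0 x 0.036 y 0.007 z 0.000 rz -0.036
a90.8 x 0.042 y 0.008 z 0.000 rz -0.046
a89.6 x 0.048 y 0.009 z 0.000 rz -0.057
a88.4 x 0.054 y 0.010 z 0.000 rz -0.067
a87.2 x 0.060 y 0.011 z 0.000 rz -0.078
a86.0 x 0.066 y 0.011 z 0.000 rz -0.088
```

Emit:
arm_command:
  targets:
    - {"x": 0.008,"y": 0.001,"z": 0,"rx": 0,"ry": 0,"rz": 0,"claw": 255}
    - {"x": 0.014,"y": 0.002,"z": 0,"rx": 0,"ry": 0,"rz": -0.004,"claw": 255}
    - {"x": 0.02,"y": 0.003,"z": 0,"rx": 0,"ry": 0,"rz": -0.01,"claw": 255}
    - {"x": 0.025,"y": 0.004,"z": 0,"rx": 0,"ry": 0,"rz": -0.016,"claw": 255}
    - {"x": 0.03,"y": 0.006,"z": 0,"rx": 0,"ry": 0,"rz": -0.025,"claw": 255}
    - {"x": 0.036,"y": 0.007,"z": 0,"rx": 0,"ry": 0,"rz": -0.036,"claw": 255}
    - {"x": 0.042,"y": 0.008,"z": 0,"rx": 0,"ry": 0,"rz": -0.046,"claw": 255}
    - {"x": 0.048,"y": 0.009,"z": 0,"rx": 0,"ry": 0,"rz": -0.057,"claw": 255}

```text
t: 20.03
tool_pos: [0.543, 0.052, 0.1892]
orientation: [0.015, 3.141, 0.0]
force: [-3.0, 0.1, 2.8]
opening: 0.0007
gripper_force: 1.4
```

```bash
python3 -c "
from arc import *
st(); plan(90,80,10,.0235)"
```

```text
t 20.03 tcp [0.543  0.052  0.1892] yaw_y 89.4 z [ 0.  0. -1.] F [-3.   0.1  2.8] open 0.0007 g 1.4 q [ 0.    0.01  1.7   0.    1.44 -1.56]
a89.0 x 0.002 y 0.000 z 0.002 rz -0.004
a88.0 x 0.007 y 0.001 z 0.002 rz -0.013
a87.0 x 0.012 y 0.002 z 0.002 rz -0.021
a86.0 x 0.017 y 0.002 z 0.002 rz -0.030
a85.0 x 0.022 y 0.003 z 0.002 rz -0.039
a84.0 x 0.028 y 0.003 z 0.002 rz -0.047
a83.0 x 0.033 y 0.003 z 0.002 rz -0.056
a82.0 x 0.038 y 0.003 z 0.002 rz -0.065
a81.0 x 0.043 y 0.003 z 0.002 rz -0.074
a80.0 x 0.048 y 0.003 z 0.002 rz -0.082
```

Emit:
arm_command:
  targets:
    - {"x": 0.005,"y": 0.001,"z": 0.001,"rx": 0,"ry": 0,"rz": -0.01,"claw": 255}
    - {"x": 0.009,"y": 0.001,"z": 0.001,"rx": 0,"ry": 0,"rz": -0.018,"claw": 255}
    - {"x": 0.013,"y": 0.002,"z": 0.001,"rx": 0,"ry": 0,"rz": -0.024,"claw": 255}
    - {"x": 0.017,"y": 0.002,"z": 0.001,"rx": 0,"ry": 0,"rz": -0.03,"claw": 255}
    - {"x": 0.022,"y": 0.003,"z": 0.001,"rx": 0,"ry": 0,"rz": -0.039,"claw": 255}
    - {"x": 0.028,"y": 0.003,"z": 0.001,"rx": 0,"ry": 0,"rz": -0.047,"claw": 255}
    - {"x": 0.033,"y": 0.003,"z": 0.001,"rx": 0,"ry": 0,"rz": -0.056,"claw": 255}

```text
t: 20.62
tool_pos: [0.5583, 0.0531, 0.1886]
orientation: [-0.19, -3.133, 0.001]
force: [-6.3, -1.0, -1.8]
opening: 0.0003
gripper_force: 3.1
```

```bash
python3 -c "
from arc import *
st(); plan(83,73,10,.0235)"
```

```text
t 20.62 tcp [0.5583 0.0531 0.1886] yaw_y 83.1 z [-0.003 -0.    -1.   ] F [-6.3 -1.  -1.8] open 0.0003 g 3.1 q [ 0.    0.05  1.65 -0.    1.44 -1.45]
a82.0 x 0.007 y 0.001 z 0.003 rz -0.009
a81.0 x 0.012 y 0.001 z 0.003 rz -0.018
a80.0 x 0.017 y 0.001 z 0.003 rz -0.027
a79.0 x 0.023 y 0.001 z 0.003 rz -0.035
a78.0 x 0.028 y 0.001 z 0.003 rz -0.044
a77.0 x 0.033 y 0.000 z 0.003 rz -0.053
a76.0 x 0.038 y 0.000 z 0.003 rz -0.062
a75.0 x 0.043 y -0.000 z 0.003 rz -0.070
a74.0 x 0.048 y -0.001 z 0.003 rz -0.079
a73.0 x 0.053 y -0.002 z 0.003 rz -0.088
```

Force is 6.3 N and rising with the ramps. I'll continue in small steps.

Emit:
arm_command:
  targets:
    - {"x": 0.005,"y": 0.001,"z": 0.002,"rx": 0,"ry": 0,"rz": -0.008,"claw": 255}
    - {"x": 0.01,"y": 0.001,"z": 0.002,"rx": 0,"ry": 0,"rz": -0.016,"claw": 255}
    - {"x": 0.015,"y": 0.001,"z": 0.002,"rx": 0,"ry": 0,"rz": -0.025,"claw": 255}
    - {"x": 0.02,"y": 0.001,"z": 0.002,"rx": 0,"ry": 0,"rz": -0.033,"claw": 255}
    - {"x": 0.025,"y": 0.001,"z": 0.002,"rx": 0,"ry": 0,"rz": -0.041,"claw": 255}
    - {"x": 0.03,"y": 0,"z": 0.002,"rx": 0,"ry": 0,"rz": -0.05,"claw": 255}

```text
t: 21.12
tool_pos: [0.572, 0.0533, 0.1884]
orientation: [-0.346, -3.116, 0.001]
force: [-8.1, 1.5, -6.0]
opening: 0.0006
gripper_force: 4.6
```

```bash
python3 -c "
from arc import *
st(); plan(78,72,6,.0235)"
```

```text
t 21.12 tcp [0.572  0.0533 0.1884] yaw_y 77.3 z [-0.006 -0.    -1.   ] F [-8.1  1.5 -6. ] open 0.0006 g 4.6 q [ 0.    0.09  1.61 -0.    1.45 -1.35]
a77.0 x 0.005 y 0.000 z 0.003 rz -0.003
a76.0 x 0.011 y -0.000 z 0.003 rz -0.012
a75.0 x 0.016 y -0.001 z 0.003 rz -0.020
a74.0 x 0.021 y -0.001 z 0.003 rz -0.029
a73.0 x 0.026 y -0.002 z 0.003 rz -0.038
a72.0 x 0.031 y -0.003 z 0.003 rz -0.047
```

Emit:
arm_command:
  targets:
    - {"x": 0.004,"y": 0,"z": 0.002,"rx": 0,"ry": 0,"rz": -0.005,"claw": 255}
    - {"x": 0.008,"y": 0,"z": 0.002,"rx": 0,"ry": 0,"rz": -0.011,"claw": 255}
    - {"x": 0.012,"y": 0,"z": 0.002,"rx": 0,"ry": 0,"rz": -0.017,"claw": 255}
    - {"x": 0.016,"y": -0.001,"z": 0.002,"rx": 0,"ry": 0,"rz": -0.022,"claw": 255}
    - {"x": 0.018,"y": -0.001,"z": 0.002,"rx": 0,"ry": 0,"rz": -0.025,"claw": 255}
    - {"x": 0.018,"y": -0.001,"z": 0.002,"rx": 0,"ry": 0,"rz": -0.025,"claw": 255}

```text
t: 21.62
tool_pos: [0.5792, 0.0522, 0.1885]
orientation: [-0.423, -3.102, 0.004]
force: [-17.2, -3.5, -3.1]
opening: 0.0008
gripper_force: 7.7
```

```bash
python3 -c "
from arc import *
from lid import *
plan(76,72,4,.0235); lid(75)"
```

```text
a75.0 x 0.001 y 0.001 z 0.003 rz 0.004
a74.0 x 0.006 y 0.001 z 0.003 rz -0.004
a73.0 x 0.011 y 0.000 z 0.003 rz -0.013
a72.0 x 0.017 y -0.001 z 0.003 rz -0.022
t 21.62 tcp [0.5792 0.0522 0.1885] yaw_y 74.5 z [-0.011 -0.001 -1.   ] F [-17.2  -3.5  -3.1] open 0.0008 g 7.7 q [ 0.    0.12  1.59 -0.    1.45 -1.3 ]
bar (np.float64(74.93296928680823), np.float64(0.004941035434565632), array([0.005 , 0.1458]), 9, np.float64(0.1969))
-180 46 z 0.1551; 90 699 z 0.1548; 120 861 z 0.1544; 150 949 z 0.1541;
```

Emit:
arm_command:
  targets:
    - {"x": 0.003,"y": 0,"z": 0,"rx": 0,"ry": 0,"rz": -0.003,"claw": 255}
    - {"x": 0.006,"y": 0,"z": 0,"rx": 0,"ry": 0,"rz": -0.005,"claw": 255}
    - {"x": 0.006,"y": 0,"z": 0,"rx": 0,"ry": 0,"rz": -0.005,"claw": 255}
    - {"x": 0.006,"y": 0,"z": 0,"rx": 0,"ry": 0,"rz": -0.005,"claw": 255}

```text
t: 22.0
tool_pos: [0.5797, 0.0524, 0.1883]
orientation: [-0.436, -3.095, 0.005]
force: [-30.8, -3.3, 4.6]
opening: 0.0005
gripper_force: 14.7
```

The force jumped with almost no motion, so the handle is at the stop. I'll back off and check.

Emit:
arm_command:
  targets:
    - {"x": -0.02,"y": 0.005,"z": 0,"rx": 0,"ry": 0,"rz": 0,"claw": 255}
    - {"x": -0.06,"y": 0.015,"z": 0,"rx": 0,"ry": 0,"rz": 0,"claw": 255}
    - {"x": -0.06,"y": 0.015,"z": 0.06,"rx": 0,"ry": 0,"rz": 0,"claw": 255}
    - {"x": -0.06,"y": 0.015,"z": 0.14,"rx": 0,"ry": 0,"rz": 0,"claw": 255}
    - {"x": -0.06,"y": 0.015,"z": 0.22,"rx": 0,"ry": 0,"rz": 0,"claw": 255}
    - {"x": -0.1,"y": 0.08,"z": 0.3,"rx": 0,"ry": 0,"rz": -0.1,"claw": 255}
    - {"x": -0.1,"y": 0.15,"z": 0.34,"rx": 0,"ry": 0,"rz": -0.2,"claw": 255}
    - {"x": -0.1,"y": 0.2,"z": 0.34,"rx": 0,"ry": 0,"rz": -0.3,"claw": 255}
    - {"x": -0.1,"y": 0.2,"z": 0.34,"rx": 0,"ry": 0,"rz": -0.3,"claw": 255}
    - {"x": -0.1,"y": 0.2,"z": 0.34,"rx": 0,"ry": 0,"rz": -0.3,"claw": 255}

```text
t: 22.83
tool_pos: [0.537, 0.1551, 0.3635]
orientation: [1.342, 2.837, 0.005]
force: [0.5, -0.3, -0.2]
opening: 0.0003
gripper_force: 0.0
```

```bash
python3 - <<'E'
from bar import *
st()
for n in("wrist","side"):
    im,P=cloud(n); save("f_"+n,im); c=np.array([.565,-.0932])
    try: print(n,bar(P,c,.2,75,.012))
    except Exception as e: print(n,"fail",e)
    D=P[...,:2]-c; r=np.hypot(D[...,0],D[...,1]); a=np.degrees(np.arctan2(D[...,1],D[...,0])); z=P[...,2]
    for k in range(-180,180,30):
        m=(abs(a-k)<6)&(abs(z-.157)<.02)&(r<.092)&(r>.08)
        if m.sum()>20: print(k,m.sum(),np.median(z[m]).round(4),end="; ")
    print()
    if n=="side":
        c=robot.get_calibration(n); ctr=np.array([.565,-.0932,.195])
        cr=cv2.resize(im[130:330,220:440],None,fx=2.7,fy=2.7); save("f_crop",cr)
E
```

```text
t 22.83 tcp [0.537  0.1551 0.3635] yaw_y 39.4 z [ 0.004  0.001 -1.   ] F [ 0.5 -0.3 -0.2] open 0.0003 g 0.0 q [ 0.19 -0.    1.39  0.    1.75 -0.5 ]
wrist (np.float64(71.08328360081919), np.float64(0.002912137961430232), array([-0.0541,  0.1649]), 4, np.float64(0.1981))
-180 39 0.1536; -120 90 0.1551; 150 174 0.1542; 
side (np.float64(75.42295822624915), np.float64(-0.0025575113622154744), array([-0.0646,  0.1551]), 22, np.float64(0.2004))
-150 24 0.1556; -120 32 0.1545; -90 31 0.1558; -60 30 0.1567; -30 26 0.1557;
```

View pics/f_wrist.png

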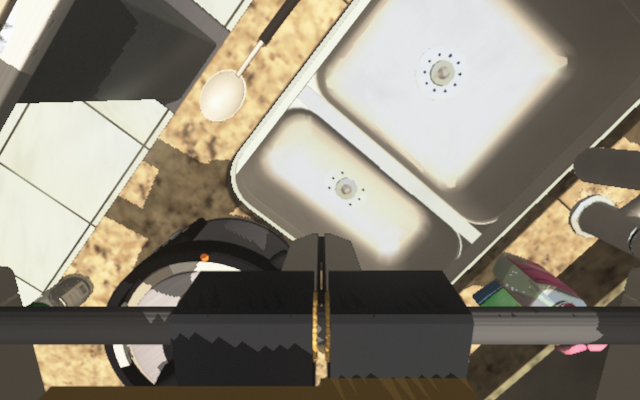

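The spoon lies flat, but the lid is hidden behind the gripper. I'll go to the earlier viewpoint to measure it.

Emit:
arm_command:
  targets:
    - {"x": -0.028,"y": -0.442,"z": 0.03,"rx": 0,"ry": 0,"rz": 0,"claw": 0}
    - {"x": -0.028,"y": -0.442,"z": 0.03,"rx": 0,"ry": 0,"rz": 0,"claw": 0}
    - {"x": -0.028,"y": -0.442,"z": 0.03,"rx": 0,"ry": 0,"rz": 0,"claw": 0}
    - {"x": -0.028,"y": -0.442,"z": 0.03,"rx": 0,"ry": 0,"rz": 0,"claw": 0}
    - {"x": -0.028,"y": -0.442,"z": 0.03,"rx": 0,"ry": 0,"rz": 0,"claw": 0}
    - {"x": -0.028,"y": -0.442,"z": 0.03,"rx": 0,"ry": 0,"rz": 0,"claw": 0}
    - {"x": -0.028,"y": -0.442,"z": 0.03,"rx": 0,"ry": 0,"rz": 0,"claw": 0}
    - {"x": -0.028,"y": -0.442,"z": 0.03,"rx": 0,"ry": 0,"rz": 0,"claw": 0}
    - {"x": -0.028,"y": -0.442,"z": 0.03,"rx": 0,"ry": 0,"rz": 0,"claw": 0}
    - {"x": -0.028,"y": -0.442,"z": 0.03,"rx": 0,"ry": 0,"rz": 0,"claw": 0}

```text
t: 23.77
tool_pos: [0.5224, -0.067, 0.3766]
orientation: [-1.334, -2.844, -0.001]
force: [-0.3, -0.2, -0.6]
opening: 0.0625
gripper_force: 0.0
```

```bash
python3 - <<'E'
from lid import *
im=lid(74.2); save("w9",im)
E
```

```text
t 23.77 tcp [ 0.5224 -0.067   0.3766] yaw_y 39.7 z [ 0.  0. -1.] F [-0.3 -0.2 -0.6] open 0.0625 g 0.0 q [-0.23 -0.08  1.44  0.    1.78 -0.92]
bar (np.float64(75.4768940015275), np.float64(-0.0014333783261805352), array([-0.0575,  0.162 ]), 23, np.float64(0.2007))
-180 92 z 0.1545; -150 160 z 0.1548; -120 144 z 0.1551; -90 124 z 0.1552; -60 111 z 0.1553; -30 123 z 0.1558; 30 145 z 0.1553; 60 27 z 0.155; 90 186 z 0.1547; 120 207 z 0.1545; 150 210 z 0.1543;
```

View pics/w9.png

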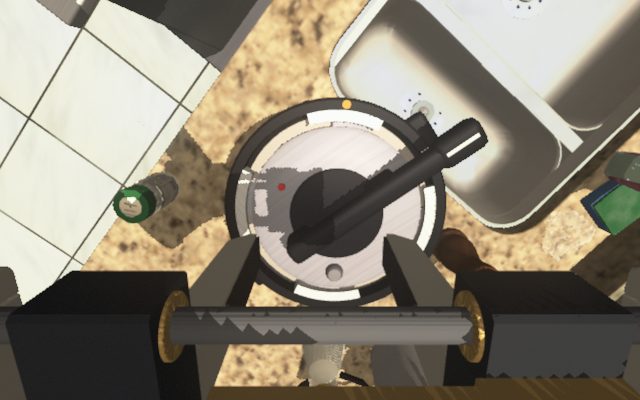

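The handle is at 75.5° against the mark's 74.2°, which puts its end about 2–3 mm from the mark. The lid sits at z 0.131 and is level within about 0.01 rad, so it is shut. The jar and mill stand untouched in the view, and the arm never went near the bottle. Handing in.

```bash
python3 -c "
from plant import robot
print(robot.close_job())"
```

```text
the job is handed in; nothing more can be done
None
```

I handed the job in at about 24 s: the spoon lies flat on the strip and the lid is cammed shut (underside at z 0.131 m, level, handle end 2–3 mm from the mark), with the jar and mill seen untouched and the bottle not re-measured; the hand-in returned no verdict.

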